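# Stack specimen plates and hold the curing dial at step three

### The arm

A 7-joint arm with a two-finger parallel gripper is mounted at the origin on a cart in front of the work surface, level with it; the furniture and walls round the work are solid. World frame = base frame: x ahead of the robot, y to its left, z up, the work surface at z = 0. Lengths are in m, angles in rad, forces in N, time in s.
With the tool pointing down it reaches from about 0.425 to 0.875 m from the base axis. Payload 4.7 kg.
Tool frame: the origin (TCP) lies on the centre line of the jaws, within the pads' length; the fingertips stand 8 mm ahead of it and the grasp point (between the pads) lies 11 mm behind it; z points along the fingers, y is the direction in which the jaws open and shut (so a half turn about z gives the same grasp; the last joint's range is limited). The gripper opens to 87 mm and grips with 3 to 60 N. Pads are 19 mm wide; open, the fingers measure 117 mm over their backs; the gripper's body (75 mm by 190 mm) begins 51 mm behind the grasp point.
Start: joints at [1.149, 0.321, -0.07, 1.45, 0.023, 1.371, -0.057], TCP at [0.274, -0.589, 0.231] pointing down, gripper open.
Joint ranges: [-2.86, 2.86], [-0.3, 2.09], [-1.38, 1.24], [0.06, 2.45], [-1.56, 4.7], [0.09, 2.05], [-2.69, 2.69]. Speed limits (rad/s): [2.57, 2.57, 3.14, 3.14, 3.14, 3.14, 3.14].

### API

Orientations are given as a rotation vector (axis times angle).
In Python, from bench import status, optics, order gives the robot as it stands.
- The arm moves only by the tool step_arm, never from a script. Its argument "rows" is a list of rows, each a list of 3 entries, a list of its own where there are three numbers: the turn, a rotation vector about the tool's x, y, z in degrees, then the shift along the tool's x, y, z in mm, then the finger opening in mm, from 0 to 87. A call has 1 to 12 rows; each row shifts and turns the pose as measured when the row begins, along the tool's axes as they then stand; what a row does not reach is not made up. A row lasts 1/12 s, in which the tool goes at most 41.7 mm and 7.16 degrees, less where a joint would pass 70% of its speed; a pose out of reach is approached as far as the arm can. A call is refused whole if a number of a shift passes 41.7 or a number of a turn 7.16, either way. A call with a gripper value outside its range is refused whole. The fingers move at their own pace and stop on an object; "grip_force" is the grip in N (left out, the last holds). Time passes only in rows, so rows that do not move let the fingers close. It gives the time, the measured TCP pose, the force and the opening at its end, in the units of the state.
- status.get_state(): the state, without advancing time (a new reading comes with each control period).
- optics.get_image(name): name is "scene" or "top" or "wrist"; returns a dict with "frame" (384x512x3 uint8, red, green, blue), "range_z" (384x512 float32, m along the optical axis (not along the pixel's ray), 0 where there is no reading), "K" (3x3 intrinsics, pixels), "R" (3x3) and "t" (3): a world point X has camera coordinates R X + t. Camera axes: x right, y down, z forward; pixel columns grow to the right and rows downward; lengths in m; the calibration is good to about 2 mm. The wrist camera is an equidistant fisheye: a pixel r from the principal point sees the ray r / f radians off the axis. A picture is of the moment at which its call begins.
- order.close_job(): hands the job in, once; it reports no verdict.
The state is a dict: "time": time; "joint_positions": joint angles; "qd": joint speeds; "joint_torque": joint torques, N m; "position": TCP position; "tool_rot": TCP orientation; "ft_force": force on the tool from outside, world axes, zero at the start; "torque": the same for the moment, N m; "grip_width": opening from 0.0 (shut) to 1.0 (fully open).
Only numpy, scipy, OpenCV 4.12 (cv2) and the standard library are available. Lean on these libraries where they do the work, as an engineer would, in place of code of your own. Each camera call takes 0.05 s, during which the arm holds its last target.

### The job

Load the light-curing station: set the thick specimen plate down squarely on the station's stage block, and the thin plate squarely on top of it, edges in line, and let go of them. Then press the dial's arm down by its crossbar, past the first two clicks to the third, short of its end stop, and keep holding it there against its spring: the program finishes while the robot is still holding the dial at the third step. Do not drop the plates or push the small wax dish, the roll of tape or the plaster model away.

Things in the scene. Friction and masses are not known exactly. Their poses are not given: they have to be found in the camera images.
- thick_plate_mid (a point): Centre (half-way up) of the thick specimen plate: loose, plain white, 44 mm (its x) by 60 mm (its y) by 18 mm high, about 90 g, a round off-white specimen flush in its middle; z points up. It lies flat on the worktop, 44 mm side roughly along world y. Goes on the stage first. Behind the plates, at x over 0.48, stand a milling machine (y 0.06 to 0.3, 0.48 m high) and a control box (76 mm high): come and go along the front edge.
- thin_plate_mid (a point): Centre (half-way up) of the thin specimen plate: the same outline and look, 44 mm (its x) by 60 mm (its y), but only 10 mm high, about 50 g; z points up. It lies flat on the worktop, its 44 mm side roughly along the world's y. The two plates may lie in either order. Goes on top of the thick plate.
- stage_top (a point): Centre of the top of the stage: fixed metal block, glass top, 44 mm (its x) by 60 mm (its y) like the plates, on the right half of the curing station (fixed low grey box 150x150 mm, 28 mm high; place and yaw vary). Top 52 mm above the worktop, 21 mm above a grey collar round its foot. x to the station's back, y left, z up. Upright dial plate 65 mm left of this point, 62 mm higher at its top.
- dial_axis (a point): Point on the dial's level axis, 75 mm above the worktop on the left half of the station, in the middle of the black drum of 29 mm radius. The axis runs along this frame's y (the station's left); x points to the station's back, z up. This point does not move when the dial turns.
- dial_bar (a point): Centre of the black crossbar at the end of the dial's steel arm: round bar, 9 mm radius, 44 mm long, parallel to the axis. It is 100 mm from the axis towards the station's front, and 4 mm to the right of point dial_axis. At rest the arm points forward and 0.42 rad above level; pressed down from above, it is level at joint value 0.42.
- dial (a joint): Turn in rad: 0 at rest (arm up), grows as the crossbar is pressed down. Clicks at 0.26, 0.52, 0.78: first to third step, shown by three raised black marks on the white dial plate that the arm comes to cover (a fourth, shortest, is the rest). End stop 0.97. A spring always returns it to 0 when let go; the clicks do not hold it. Takes 3 to 8 N at the bar, easing just before each click, stiffening after.
- wax_pot: Bystander: small metal dish filled with wax, 44 mm across, 20 mm high; origin at the centre of its underside. Leave it.
- masking_tape: Bystander: roll of masking tape lying flat, 94 mm across, 25 mm high; origin at the centre of its underside. Leave it.
- plaster_model: Bystander: white plaster model of a dental arch, 57 x 66 x 28 mm; origin at the centre of its underside. Leave it.
There are look-alikes about, which are no part of the job. Leave any orange look-alike of the part that bears thin_plate_mid alone.

How it is judged:
By the outcome, as a careful person would: the job done as asked, in the order asked, and still so for the second after the job is handed in, while the arm keeps its last pose, push and grip.
It also fails if it takes over 72 s, if anything falls off the work surface, if the arm or the gripper's body presses on something with over 40 N, if the wrist force passes 120 N, or if a joint passes its speed limit or range.

## Working session

There is one attempt and no reset: what is moved stays moved. The work goes in short steps, Python scripts to look and compute and a tool call to move; the robot and the scene stay as the last step left them, time stands still between calls to the robot, and variables do not carry over. Pictures are saved under pics/ and viewed, and the job is handed in when it is done.

Besides the shell and the picture viewer there is one more tool, called after "Emit:" in YAML: its name, and indented under it one key for each argument. step_arm: Moves the arm, as the interface text tells. Its arguments: {"type":"object","properties":{"rows":{"type":"array"},"grip_force":{"type":"number"}},"required":["rows"]}

```bash
mkdir -p pics; ls; cat > h.py <<'E'
import numpy as np, cv2
from bench import status, optics, order
from scipy.spatial.transform import Rotation as Rn
def grab(n):
    d=optics.get_image(n); np.savez('last_%s.npz'%n,**d); return d
def save(d,f): cv2.imwrite('pics/'+f,d['frame'][:,:,::-1])
def pts(d):
    K=np.array(d['K']);z=d['range_z'];h,w=z.shape
    u,v=np.meshgrid(np.arange(w),np.arange(h))
    c=np.stack([(u-K[0,2])/K[0,0]*z,(v-K[1,2])/K[1,1]*z,z],-1)
    return (c-np.array(d['t']))@np.array(d['R'])
def ray(d,u,v,h):
    K=np.array(d['K']);R=np.array(d['R']);t=np.array(d['t'])
    r=R.T@np.array([(u-K[0,2])/K[0,0],(v-K[1,2])/K[1,1],1]);o=-R.T@t
    return o+r*(h-o[2])/r[2]
E
python3 - <<'E'
from h import *
print(status.get_state())
for n in ['scene','top','wrist']:
    d=grab(n);save(d,n+'0.png');print(n,d['K'],-np.array(d['R']).T@d['t'])
E
```

```text
pics
{'time': 0.0, 'joint_positions': array([ 1.14909783,  0.32183509, -0.07004703,  1.45165482,  0.02261166,
        1.37077905, -0.0569054 ]), 'qd': array([ 3.60900271e-04, -1.01210965e-03, -4.23995641e-04,  1.26799864e-03,
       -1.39132353e-03,  7.45915043e-04, -1.19343596e-05]), 'joint_torque': array([ 2.41714934e-04, -4.91285098e+01, -4.03567208e-01, -3.12526131e+01,
       -6.37806044e-02,  4.37191303e-02,  1.61109811e-04]), 'position': array([ 0.27409732, -0.58880453,  0.22946347]), 'tool_rot': array([-3.06553564e+00, -6.78740497e-01,  8.23492334e-04]), 'ft_force': array([0.73025581, 0.75267381, 0.03148292]), 'torque': array([-0.02273737,  0.02206277,  0.03733454]), 'grip_width': 0.9999602496588637}
scene [[459.30054624   0.         257.16092622]
 [  0.         459.30054624 187.07939295]
 [  0.           0.           1.        ]] [-0.24820413 -0.99770228  1.3541393 ]
top [[445.60887567   0.         242.78884305]
 [  0.         445.60887567 193.5777032 ]
 [  0.           0.           1.        ]] [ 0.39047278 -0.07735138  1.60373668]
wrist [[297.31863964   0.         252.96054564]
 [  0.         297.31863964 192.8202363 ]
 [  0.           0.           1.        ]] [ 0.33301789 -0.56041787  0.38530367]
```

View pics/scene0.png

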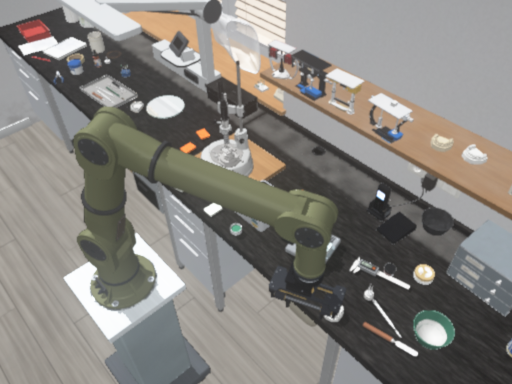

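View pics/top0.png

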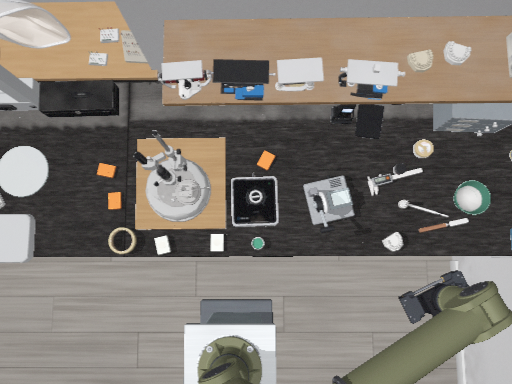

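View pics/wrist0.png

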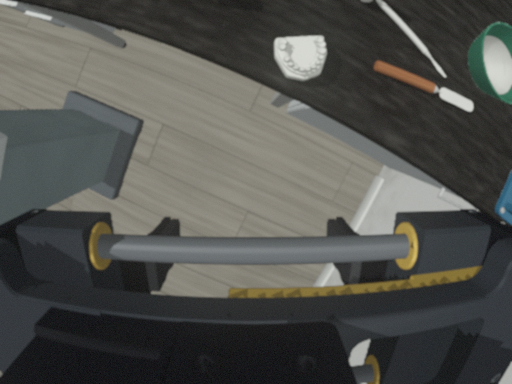

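The top view shows the two white plates at (163,245) and (217,243), the dish at (258,243), the tape at (122,240), the plaster model at (393,241) and the station at (328,200). I'll measure these next.

```bash
python3 - <<'E'
from h import *
d=dict(np.load('last_top.npz'));P=pts(d)
f=d['frame'];K=d['K']
def crop(u0,u1,v0,v1,s,n):
    cv2.imwrite('pics/'+n,cv2.resize(f[v0:v1,u0:u1,::-1],None,fx=s,fy=s,interpolation=cv2.INTER_CUBIC))
crop(285,375,165,235,8,'st0.png'); crop(145,235,225,262,8,'pl0.png')
hsv=cv2.cvtColor(f,cv2.COLOR_RGB2HSV)
m=((hsv[:,:,2]>170)&(hsv[:,:,1]<60)).astype(np.uint8);m[:,:145]=0;m[:,235:]=0;m[:228]=0;m[256:]=0
cs,_=cv2.findContours(m,cv2.RETR_EXTERNAL,cv2.CHAIN_APPROX_NONE)
for c in cs:
    if cv2.contourArea(c)<50: continue
    mm=np.zeros_like(m);cv2.drawContours(mm,[c],-1,1,-1);mm=cv2.erode(mm,np.ones((3,3)))
    zz=P[mm>0][:,2];h=np.median(zz)
    q=np.array([ray(d,u,v,h)[:2] for u,v in c[:,0]],np.float32)
    print(h,zz.std(),cv2.minAreaRect(q*1000),cv2.minAreaRect(c))
# heights of station
print(np.round(P[170:232:3,300:360:4,2]*1000).astype(int))
for u,v in [(300,185),(356,218),(258,243),(393,241),(122,240)]: print((u,v),P[v,u])
E
```

```text
0.01710477765945665 0.003309016972061133 ((423.982177734375, 242.22605895996094), (58.627464294433594, 46.46961975097656), 13.718502044677734) ((161.74705505371094, 244.61175537109375), (16.703645706176758, 13.124293327331543), 77.47119140625)
0.009155731541372373 0.1269003405730335 ((432.6568298339844, 46.49418258666992), (43.096824645996094, 56.71818542480469), 89.8447265625) ((217.0, 242.0), (16.0, 12.0), 90.0)
[[  -4   -6   -1   -3    5    5    1   -4   -1    5    0   -7    3 1604
     3]
 [  -2   -2   -1   -3   -2    0   -9   -8   -2   -6   -2    3    3   -7
    -3]
 [  -9   -2   -6   -4   -5    0    2   20   -6   -2   28   -6   -2   -1
    -2]
 [  -1   -2   -2    6    0   -3   22   28   28   31   27   29   -7   -4
    -5]
 [  -5    1   -3   24   27   27   27   28   28   23   30   21  -12   -1
     5]
 [   4   21   23   31   24   30   23   25   31   27   26   23   -4   -3
    -5]
 [  -7   31   19   87   82   29   27   34   34   27   23   32   -2    3
     4]
 [   0   17   58   84   85   31   27   26   26   25   47   51   33    0
     2]
 [  -7   -2   35   87   19   95   27   29 
[... 540 characters left out ...]
  24   24   23   31   23   30   33   27   26   25
    -1]
 [   1    3   -1   20   22   30  108   28   27   22   27   -8    1   -7
    -6]
 [  -3    3   -7   24   28   28   98   26   -2   -8    0   -4   -1    0
    -3]
 [   0   -5    0    1   -2   -2  110    2    0    0   -3    2    3   -8
    -6]
 [   5    1   -4   -4    0   -1  123  123  127    5  -11   -9   -1    1
    -4]
 [  -3    0   -5   -7   -1  118  118  122  118   -9    1   -3   -4    4
    -7]]
(300, 185) [ 0.63726063 -0.25337772  0.00356421]
(356, 218) [ 0.51735487 -0.45312907 -0.0055866 ]
(258, 243) [ 0.42849923 -0.09960183  0.01319281]
(393, 241) [ 0.43392864 -0.5740432   0.01840509]
(122, 240) [0.44100912 0.38941685 0.00095424]
```

View pics/st0.png

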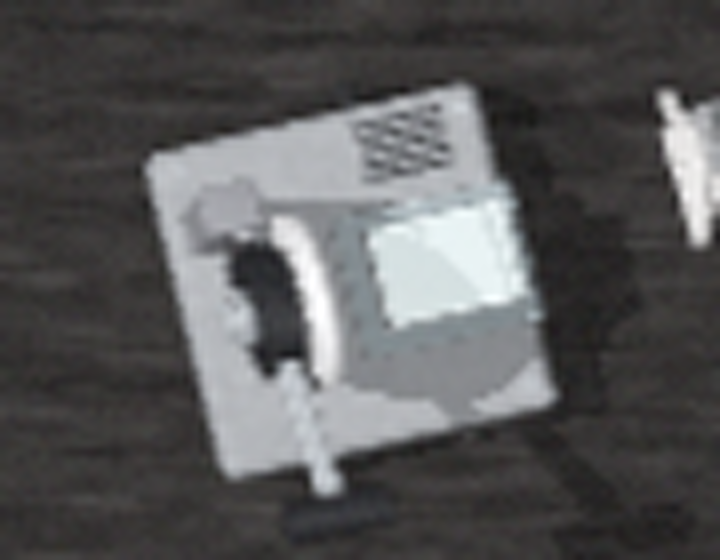

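View pics/pl0.png

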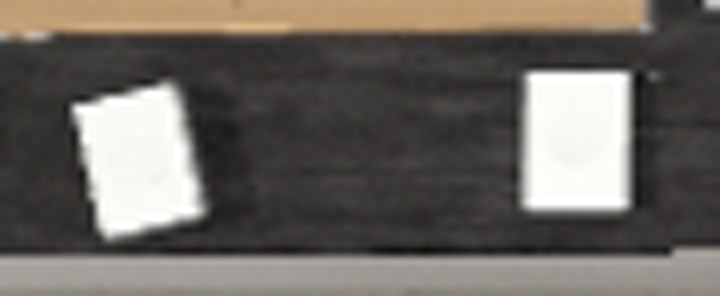

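```bash
cat >> h.py <<'E'
def pose():
    s=status.get_state();return s,np.array(s['position']),Rn.from_rotvec(s['tool_rot']).as_matrix()
def go(target,yaw):
    """remaining move to TCP target with tool down, tool x at yaw deg: shift in tool axes mm, turn deg"""
    s,p,R=pose()
    y=np.radians(yaw);x=np.array([np.cos(y),np.sin(y),0]);Rt=np.stack([x,np.cross([0,0,-1],x),[0,0,-1]],1)
    rv=np.degrees(Rn.from_matrix(R.T@Rt).as_rotvec());sh=R.T@(np.array(target)-p)*1000
    print('t %.2f'%s['time'],'pos',p.round(4),'toolx yaw %.2f'%np.degrees(np.arctan2(R[1,0],R[0,0])),'grip',round(s['grip_width']*87,1),'F',np.round(s['ft_force'],1))
    print(' turn',rv.round(2),'shift',sh.round(1),'q1,q7',np.round(s['joint_positions'],2))
E
python3 - <<'E'
from h import *
d=dict(np.load('last_top.npz'));P=pts(d);f=d['frame'].astype(int)
print(d['R'].round(3))
g=f.mean(2);m=np.zeros(g.shape,np.uint8)
m[165:228,295:360]=(g[165:228,295:360]>95)
m=cv2.morphologyEx(m,cv2.MORPH_CLOSE,np.ones((9,9)))
m=cv2.morphologyEx(m,cv2.MORPH_OPEN,np.ones((9,9)))
c=max(cv2.findContours(m,0,1)[0],key=cv2.contourArea)
q=np.array([ray(d,u,v,.028)[:2] for u,v in c[:,0]],np.float32)
print(cv2.minAreaRect(q*1000))
# glass
hsv=cv2.cvtColor(d['frame'],cv2.COLOR_RGB2HSV)
m2=np.zeros_like(m);m2[185:212,325:356]=((hsv[...,2]>200))[185:212,325:356]
c=max(cv2.findContours(m2,0,1)[0],key=cv2.contourArea)
q=np.array([ray(d,u,v,.052)[:2] for u,v in c[:,0]],np.float32);print('glass',cv2.minAreaRect(q*1000),cv2.minAreaRect(c))
for n,(u,v),h in [('bar',(285+338/8,165+515/8),.116)]: print(n,ray(d,u,v,h))
go([.45,-.36,.30],25)
E
```

```text
[[-0.003 -1.    -0.02 ]
 [-0.991  0.005 -0.134]
 [ 0.134  0.019 -0.991]]
((576.9528198242188, -352.0452880859375), (157.86058044433594, 157.21946716308594), 12.72421646118164)
glass ((585.3434448242188, -387.6423034667969), (43.81346893310547, 59.328468322753906), 12.76909065246582) ((340.3529357910156, 197.4117889404297), (12.611851692199707, 16.97749137878418), 75.96376037597656)
bar [ 0.47032911 -0.32834819  0.116     ]
t 0.15 pos [ 0.2742 -0.5889  0.2297] toolx yaw 24.97 grip 87.2 F [-0.4  0.4 -0.7]
 turn [-0.08  0.   -0.03] shift [ 256.  -133.4  -70.1] q1,q7 [ 1.15  0.32 -0.07  1.45  0.02  1.37 -0.06]
```

Emit:
step_arm:
  rows:
    - [[0, 0, 0], [32, -11, -12], 87]
    - [[0, 0, 0], [32, -11, -12], 87]
    - [[0, 0, 0], [32, -11, -12], 87]
    - [[0, 0, 0], [32, -11, -12], 87]
    - [[0, 0, 0], [32, -11, -12], 87]
    - [[0, 0, 0], [32, -11, -6], 87]
    - [[0, 0, 0], [32, -11, 0], 87]
    - [[0, 0, 0], [32, -11, 0], 87]
    - [[0, 0, 0], [0, 0, 0], 87]
    - [[0, 0, 0], [0, 0, 0], 87]

```text
time: 0.98
position: [0.4741, -0.3937, 0.2927]
tool_rot: [-3.061, -0.666, 0.007]
ft_force: [-0.4, -1.3, 0.3]
grip_width: 1.0
```

```bash
python3 - <<'E'
from h import *
d=grab('wrist');save(d,'w1.png');print(-d['R'].T@d['t'],d['R'].round(3));go([.47,-.40,.30],25)
E
```

```text
[ 0.53413694 -0.36667395  0.44831291] [[ 0.415 -0.91  -0.01 ]
 [-0.881 -0.404  0.246]
 [-0.228 -0.093 -0.969]]
t 1.03 pos [ 0.475  -0.3925  0.2927] toolx yaw 24.62 grip 86.5 F [1.  0.8 0.3]
 turn [-0.62  0.06 -0.38] shift [-7.7  4.7 -7.4] q1,q7 [ 0.83  0.24 -0.23  1.43  0.05  1.48 -0.53]
```

View pics/w1.png

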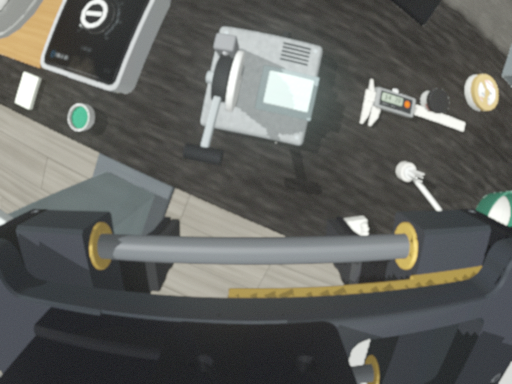

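The wrist view shows the glass stage top at (289,92), the bar at (204,153), the thin plate at (28,90) and the dish at (81,117). I'll measure with fisheye rays.

```bash
cat >> h.py <<'E'
def fray(d,uv,h):
    K=d['K'];R=d['R'];o=-R.T@d['t'];uv=np.atleast_2d(np.asarray(uv,float))
    e=(uv-[K[0,2],K[1,2]]);r=np.hypot(*e.T);th=r/K[0,0]
    c=np.stack([np.sin(th)*e[:,0]/r,np.sin(th)*e[:,1]/r,np.cos(th)],1)
    w=c@R
    return o+w*((h-o[2])/w[:,2])[:,None]
def blob(d,box,thr,h,fn=None,sat=60,s=4):
    u0,u1,v0,v1=box;f=d['frame'][v0:v1,u0:u1]
    F=cv2.resize(f,None,fx=s,fy=s,interpolation=cv2.INTER_CUBIC)
    hsv=cv2.cvtColor(F,cv2.COLOR_RGB2HSV);m=((hsv[...,2]>thr)&(hsv[...,1]<sat)).astype(np.uint8)
    m=cv2.morphologyEx(m,cv2.MORPH_OPEN,np.ones((5,5)))
    c=max(cv2.findContours(m,0,1)[0],key=cv2.contourArea)
    if fn: cv2.drawContours(F,[c],-1,(255,0,0),1);cv2.imwrite('pics/'+fn,F[:,:,::-1])
    uv=(c[:,0]+.5)/s-.5+[u0,v0]
    return uv,cv2.minAreaRect((fray(d,uv,h)[:,:2]*1000).astype(np.float32))
E
python3 - <<'E'
from h import *
d=dict(np.load('last_wrist.npz'))
print(blob(d,(255,330,60,120),195,.052,'g1.png',s=8)[1])
for h in (.01,.018):print(blob(d,(5,50,65,115),170,h,'p1.png',s=8)[1])
# station outline
uv,r=blob(d,(190,335,15,155),110,.028,'s1.png');print(r)
print('bar',fray(d,[204,153],.116))
E
```

```text
((599.4328002929688, -388.46270751953125), (74.42317962646484, 68.35594177246094), 15.736578941345215)
((434.47076416015625, 47.0736083984375), (52.36176681518555, 63.63069152832031), 89.83116912841797)
((436.289794921875, 39.52196502685547), (51.40607833862305, 62.469337463378906), 89.8311538696289)
((568.5560302734375, -355.0658264160156), (180.6118927001953, 160.20452880859375), 13.027932167053223)
bar [[ 0.47511204 -0.32877283  0.116     ]]
```

View pics/g1.png

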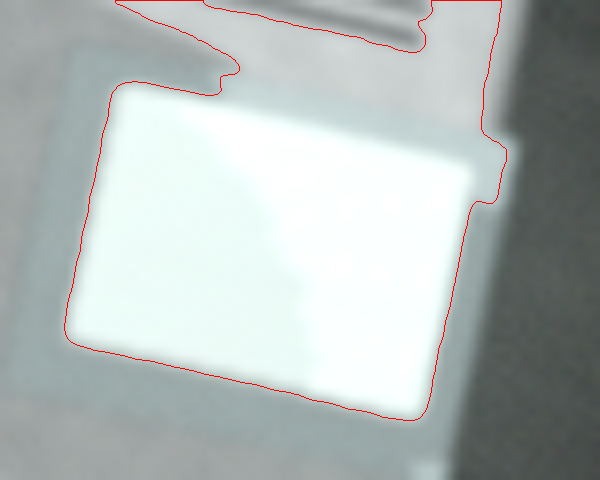

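View pics/s1.png

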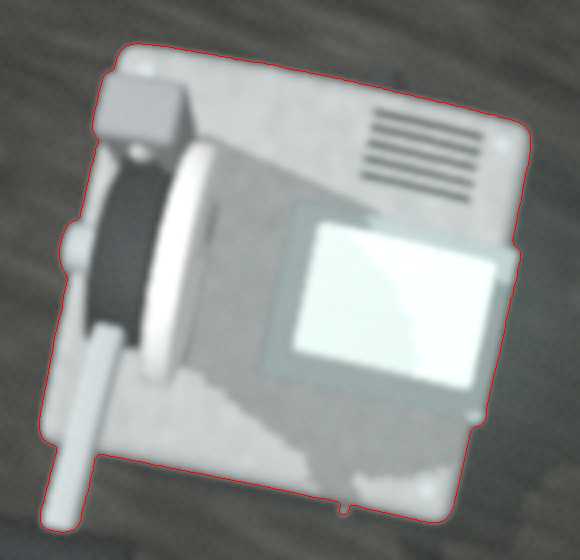

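```bash
python3 - <<'E'
from h import *
d=dict(np.load('last_wrist.npz'))
for t in (215,225):
    uv,r=blob(d,(255,330,60,120),t,.052,'g1b.png',s=8);print(r)
# station corners by hand from s1.png (/4+off)
for p in [(130,48),(520,125),(437,520)]: print(fray(d,[190+p[0]/4,15+p[1]/4],.028))
E
```

```text
((588.2538452148438, -389.81256103515625), (48.081626892089844, 61.96967315673828), 12.338973045349121)
((587.298828125, -389.7347717285156), (45.50197982788086, 60.88071823120117), 12.109428405761719)
[[ 0.63744139 -0.26747069  0.028     ]]
[[ 0.6701403  -0.40449397  0.028     ]]
[[ 0.52643571 -0.43772838  0.028     ]]
```

View pics/g1b.png

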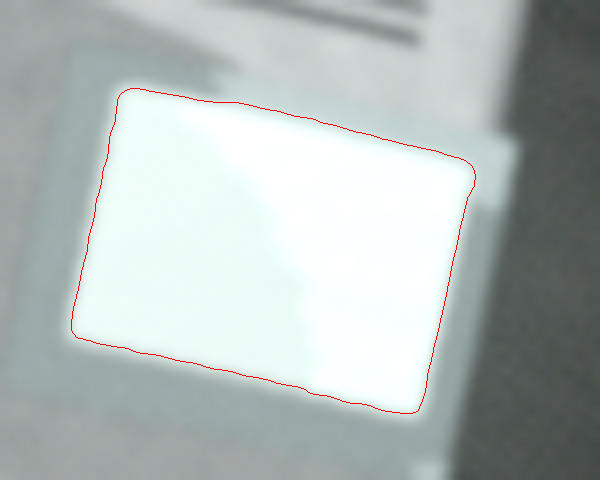

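```bash
cat >> h.py <<'E'
def plan(target,yaw,n):
    """straight world line in n equal rows, suggested turn and tool shifts"""
    go(target,yaw)
    s,p,R=pose();y0=np.degrees(np.arctan2(R[1,0],R[0,0]));dy=(yaw-y0+180)%360-180
    if n*7.16<abs(dy): print('too few rows')
    D=(np.array(target)-p)/n*1000
    for k in range(n):
        a=np.radians(y0+dy*k/n);x=np.array([np.cos(a),np.sin(a),0]);y=np.array([np.sin(a),-np.cos(a),0])
        print([0,0,round(-dy/n,1)],[int(round(D@x)),int(round(D@y)),int(round(-D[2]))])
E
python3 -c "
from h import *
plan([.43,-.09,.28],90,12)"
```

```text
t 1.03 pos [ 0.475  -0.3925  0.2927] toolx yaw 24.62 grip 86.5 F [1.  0.8 0.3]
 turn [ -0.59  -0.3  -65.38] shift [  85.1 -293.6   15.8] q1,q7 [ 0.83  0.24 -0.23  1.43  0.05  1.48 -0.53]
[0, 0, np.float64(-5.4)] [7, -24, 1]
[0, 0, np.float64(-5.4)] [9, -24, 1]
[0, 0, np.float64(-5.4)] [12, -23, 1]
[0, 0, np.float64(-5.4)] [14, -21, 1]
[0, 0, np.float64(-5.4)] [16, -20, 1]
[0, 0, np.float64(-5.4)] [18, -19, 1]
[0, 0, np.float64(-5.4)] [19, -17, 1]
[0, 0, np.float64(-5.4)] [21, -15, 1]
[0, 0, np.float64(-5.4)] [22, -13, 1]
[0, 0, np.float64(-5.4)] [23, -11, 1]
[0, 0, np.float64(-5.4)] [24, -8, 1]
[0, 0, np.float64(-5.4)] [25, -6, 1]
```

Emit:
step_arm:
  rows:
    - [[0, 0, -5.5], [7, -24, 1], 87]
    - [[0, 0, -5.5], [9, -24, 1], 87]
    - [[0, 0, -5.5], [12, -23, 1], 87]
    - [[0, 0, -5.5], [14, -21, 1], 87]
    - [[0, 0, -5.5], [16, -20, 1], 87]
    - [[0, 0, -5.5], [18, -19, 1], 87]
    - [[0, 0, -5.5], [19, -17, 1], 87]
    - [[0, 0, -5.5], [21, -15, 1], 87]
    - [[0, 0, -5.5], [22, -13, 1], 87]
    - [[0, 0, -5.5], [23, -11, 1], 87]
    - [[0, 0, -5], [24, -8, 1], 87]
    - [[0, 0, -5], [25, -6, 1], 87]

```text
time: 2.03
position: [0.4134, -0.0967, 0.278]
tool_rot: [-2.2, -2.222, 0.005]
ft_force: [0.3, 0.3, 0.2]
grip_width: 0.999
```

Emit:
step_arm:
  rows:
    - [[0, 0, 0], [0, 0, 0], 87]
    - [[0, 0, 0], [0, 0, 0], 87]

```text
time: 2.2
position: [0.4121, -0.0933, 0.2782]
tool_rot: [-2.193, -2.229, 0.005]
ft_force: [0.3, -0.3, -0.3]
grip_width: 1.0
```

```bash
python3 - <<'E'
from h import *
d=grab('wrist');save(d,'w2.png');go([.43,-.09,.28],90)
E
```

```text
t 2.25 pos [ 0.4122 -0.093   0.2783] toolx yaw 90.95 grip 87.0 F [ 0.4  0.9 -0. ]
 turn [-0.73 -0.51  0.96] shift [ 2.7 17.8 -1.9] q1,q7 [ 0.68 -0.17 -0.45  1.87 -0.08  1.44  0.26]
```

View pics/w2.png

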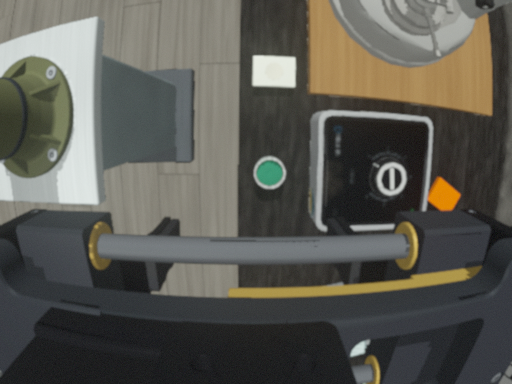

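Only the thin plate, at (274,71), is in view. Its right neighbour in this view is the board edge. I'll measure it, then go to the thick plate.

```bash
python3 - <<'E'
from h import *
d=dict(np.load('last_wrist.npz'))
for h in (.01,.018):
  for t in (150,190): print(h,t,blob(d,(240,306,45,100),t,h,'p2.png',s=6)[1])
plan([.425,.13,.28],110,7)
E
```

```text
0.01 150 ((434.3096008300781, 47.415992736816406), (46.151676177978516, 61.85105895996094), 89.56245422363281)
0.01 190 ((434.4341125488281, 47.577789306640625), (44.25569152832031, 60.08382797241211), 89.54762268066406)
0.018 150 ((433.8892822265625, 45.997703552246094), (45.28187942504883, 60.68538284301758), 89.56245422363281)
0.018 190 ((434.0114440917969, 46.15645217895508), (43.42161560058594, 58.95145797729492), 89.54762268066406)
t 2.25 pos [ 0.4122 -0.093   0.2783] toolx yaw 90.95 grip 87.0 F [ 0.4  0.9 -0. ]
 turn [ -0.63  -0.63 -19.04] shift [2.227e+02 1.650e+01 1.000e-01] q1,q7 [ 0.68 -0.17 -0.45  1.87 -0.08  1.44  0.26]
[0, 0, np.float64(-2.7)] [32, 2, 0]
[0, 0, np.float64(-2.7)] [32, 4, 0]
[0, 0, np.float64(-2.7)] [31, 5, 0]
[0, 0, np.float64(-2.7)] [31, 7, 0]
[0, 0, np.float64(-2.7)] [31, 8, 0]
[0, 0, np.float64(-2.7)] [30, 10, 0]
[0, 0, np.float64(-2.7)] [30, 11, 0]
```

View pics/p2.png

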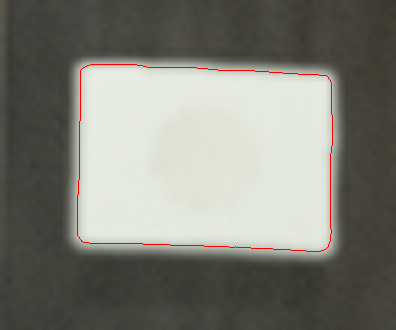

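```bash
python3 - <<'E'
from h import *
for n in ('top','scene'):
    d=dict(np.load('last_%s.npz'%n));P=pts(d)
    ok=(d['range_z']>0)
    for z0,z1 in [(.05,.1),(.1,.2),(.2,.3),(.3,.4),(.4,.52)]:
        m=ok&(P[...,2]>z0)&(P[...,2]<z1)&(P[...,1]>0.03)&(P[...,1]<.33)&(P[...,0]>.4)&(P[...,0]<.75)
        if m.sum(): print(n,z0,m.sum(),np.percentile(P[m],[1,50,99],axis=0).round(3).tolist())
d=dict(np.load('last_top.npz'))
cv2.imwrite('pics/mill.png',cv2.resize(d['frame'][120:262,100:240,::-1],None,fx=4,fy=4,interpolation=cv2.INTER_CUBIC))
E
```

```text
top 0.05 1172 [[0.51, 0.076, 0.051], [0.581, 0.171, 0.095], [0.712, 0.286, 0.1]]
top 0.1 1644 [[0.532, 0.088, 0.1], [0.607, 0.162, 0.109], [0.711, 0.27, 0.185]]
top 0.2 403 [[0.602, 0.14, 0.215], [0.648, 0.186, 0.268], [0.705, 0.248, 0.299]]
top 0.3 418 [[0.614, 0.163, 0.301], [0.658, 0.211, 0.342], [0.709, 0.248, 0.4]]
top 0.4 82 [[0.659, 0.167, 0.4], [0.697, 0.171, 0.461], [0.706, 0.248, 0.503]]
scene 0.05 433 [[0.542, 0.065, 0.051], [0.632, 0.11, 0.095], [0.715, 0.272, 0.1]]
scene 0.1 1003 [[0.547, 0.074, 0.1], [0.62, 0.148, 0.12], [0.722, 0.254, 0.191]]
scene 0.2 412 [[0.609, 0.134, 0.202], [0.652, 0.168, 0.267], [0.712, 0.241, 0.299]]
scene 0.3 337 [[0.618, 0.154, 0.301], [0.662, 0.173, 0.345], [0.713, 0.242, 0.398]]
scene 0.4 88 [[0.692, 0.157, 0.401], [0.704, 0.164, 0.454], [0.714, 0.181, 0.503]]
```

View pics/mill.png

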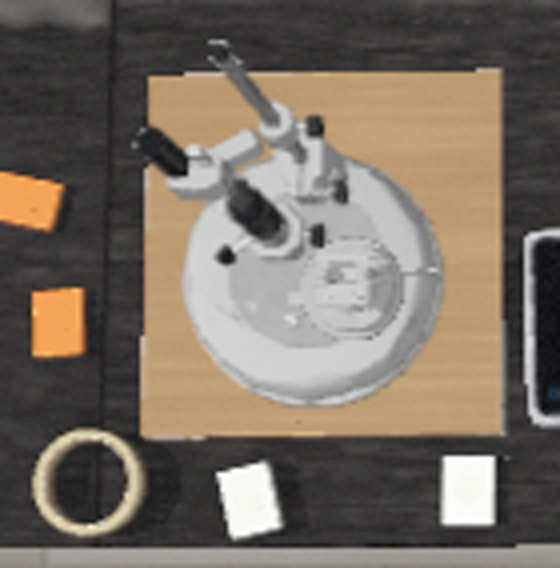

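Emit:
step_arm:
  rows:
    - [[0, 0, -2], [32, 2, 0], 87]
    - [[0, 0, -2], [32, 4, 0], 87]
    - [[0, 0, -2], [31, 5, 0], 87]
    - [[0, 0, -2], [31, 7, 0], 87]
    - [[0, 0, -2], [31, 8, 0], 87]
    - [[0, 0, -2], [30, 10, 0], 87]
    - [[0, 0, 0], [25, 10, 0], 87]
    - [[0, 0, 0], [0, 0, 0], 87]
    - [[0, 0, 0], [0, 0, 0], 87]

```text
time: 3.0
position: [0.4392, 0.1178, 0.28]
tool_rot: [-1.979, -2.419, -0.004]
ft_force: [0.5, -0.5, 0.6]
grip_width: 1.0
```

```bash
python3 - <<'E'
from h import *
d=grab('wrist');save(d,'w3.png');go([.425,.13,.28],110)
E
```

```text
t 3.05 pos [0.4391 0.1179 0.28  ] toolx yaw 101.41 grip 87.0 F [ 0.2 -0.4  0.4]
 turn [-0.38 -0.89 -8.58] shift [ 14.7 -11.5   0.3] q1,q7 [ 0.49 -0.12 -0.73  1.8  -0.09  1.43 -0.02]
```

View pics/w3.png

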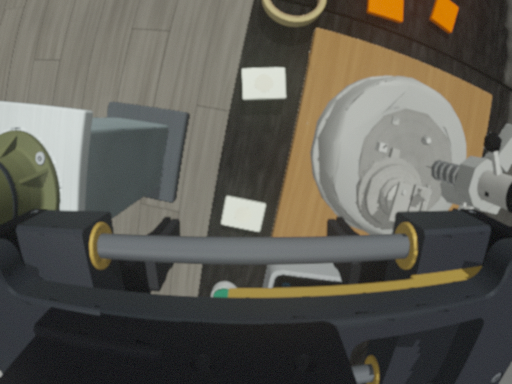

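Both plates are visible: thick at (264,83), thin at (243,213).

```bash
python3 - <<'E'
from h import *
d=dict(np.load('last_wrist.npz'))
for t in (160,190):
  print(t,blob(d,(230,300,55,110),t,.018,'p3.png',s=6)[1])
  print(t,blob(d,(215,272,188,234),t,.01,'p3b.png',s=6)[1])
plan([.426,.243,.15],193.5,13)
E
```

```text
160 ((425.5556945800781, 241.59315490722656), (60.98887634277344, 45.523624420166016), 13.654303550720215)
160 ((433.9596252441406, 47.72200012207031), (46.80136489868164, 61.09724807739258), 89.7010498046875)
190 ((425.5248107910156, 241.5479736328125), (59.36866760253906, 43.806522369384766), 13.569936752319336)
190 ((433.95977783203125, 47.7554817199707), (45.02906799316406, 59.50742721557617), 89.67548370361328)
t 3.05 pos [0.4391 0.1179 0.28  ] toolx yaw 101.41 grip 87.0 F [ 0.2 -0.4  0.4]
 turn [  0.34  -1.02 -92.08] shift [123.3  12.9 131.8] q1,q7 [ 0.49 -0.12 -0.73  1.8  -0.09  1.43 -0.02]
[0, 0, np.float64(-7.1)] [10, 1, 10]
[0, 0, np.float64(-7.1)] [9, 2, 10]
[0, 0, np.float64(-7.1)] [9, 3, 10]
[0, 0, np.float64(-7.1)] [9, 4, 10]
[0, 0, np.float64(-7.1)] [8, 5, 10]
[0, 0, np.float64(-7.1)] [7, 6, 10]
[0, 0, np.float64(-7.1)] [6, 7, 10]
[0, 0, np.float64(-7.1)] [6, 8, 10]
[0, 0, np.float64(-7.1)] [5, 9, 10]
[0, 0, np.float64(-7.1)] [3, 9, 10]
[0, 0, np.float64(-7.1)] [2, 9, 10]
[0, 0, np.float64(-7.1)] [1, 10, 10]
[0, 0, np.float64(-7.1)] [0, 10, 10]
```

View pics/p3.png

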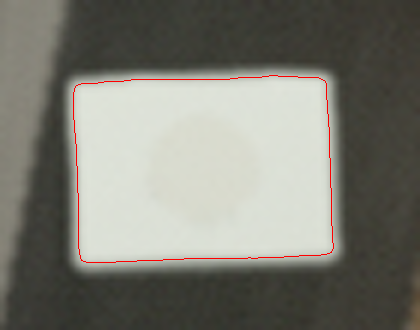

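Emit:
step_arm:
  rows:
    - [[0, 0, -7.1], [10, 1, 4], 87]
    - [[0, 0, -7.1], [9, 2, 4], 87]
    - [[0, 0, -7.1], [9, 3, 4], 87]
    - [[0, 0, -7.1], [9, 4, 4], 87]
    - [[0, 0, -7.1], [8, 5, 4], 87]
    - [[0, 0, -7.1], [7, 6, 4], 87]
    - [[0, 0, -7.1], [6, 7, 4], 87]
    - [[0, 0, -7.1], [6, 8, 4], 87]
    - [[0, 0, -7.1], [5, 9, 4], 87]
    - [[0, 0, -7.1], [3, 9, 4], 87]
    - [[0, 0, -7.1], [2, 9, 4], 87]
    - [[0, 0, -7.1], [1, 10, 4], 87]

```text
time: 4.05
position: [0.4344, 0.2078, 0.23]
tool_rot: [0.193, -3.124, -0.014]
ft_force: [-0.9, 0.1, 0.2]
grip_width: 0.998
```

```bash
python3 -c "
from h import *
plan([.4255,.2415,.12],193.6,4)"
```

```text
t 4.05 pos [0.4344 0.2078 0.23  ] toolx yaw -172.95 grip 86.8 F [-0.9  0.1  0.2]
 turn [ 0.57 -0.58 -6.55] shift [  3.5  33.5 110.4] q1,q7 [ 0.32 -0.01 -0.8   1.83 -0.02  1.33  1.22]
[0, 0, np.float64(-1.6)] [1, 9, 28]
[0, 0, np.float64(-1.6)] [1, 9, 28]
[0, 0, np.float64(-1.6)] [1, 9, 28]
[0, 0, np.float64(-1.6)] [0, 9, 28]
```

Emit:
step_arm:
  rows:
    - [[0.1, -0.1, -2], [1, 9, 28], 87]
    - [[0.1, -0.1, -2], [1, 9, 28], 87]
    - [[0.1, -0.1, -2], [1, 9, 28], 87]
    - [[0, 0, -0.5], [0, 6, 26], 80]
    - [[0, 0, 0], [0, 0, 0], 70]
    - [[0, 0, 0], [0, 0, 0], 70]

```text
time: 4.55
position: [0.4311, 0.2307, 0.116]
tool_rot: [0.355, -3.118, -0.002]
ft_force: [0.4, -0.6, 0.2]
grip_width: 0.859
```

```bash
python3 -c "
from h import *
plan([.4255,.2415,.012],193.6,4)"
```

```text
t 4.55 pos [0.4311 0.2307 0.116 ] toolx yaw -167.01 grip 74.8 F [ 0.4 -0.6  0.2]
 turn [ 0.11 -0.17 -0.61] shift [  2.7  11.6 104. ] q1,q7 [ 0.25  0.14 -0.84  1.96  0.11  1.1   1.16]
[0, 0, np.float64(-0.2)] [1, 3, 26]
[0, 0, np.float64(-0.2)] [1, 3, 26]
[0, 0, np.float64(-0.2)] [1, 3, 26]
[0, 0, np.float64(-0.2)] [1, 3, 26]
```

Emit:
step_arm:
  rows:
    - [[0.1, -0.1, -0.6], [3, 11, 20], 70]
    - [[0, 0, 0], [0, 2, 20], 70]
    - [[0, 0, 0], [0, 1, 20], 70]
    - [[0, 0, 0], [0, 0, 10], 70]
    - [[0, 0, 0], [0, 0, 0], 70]
    - [[0, 0, 0], [0, 0, 0], 70]

```text
time: 5.05
position: [0.4357, 0.2367, 0.0516]
tool_rot: [-0.341, 3.113, -0.005]
ft_force: [0.8, -0.2, 1.3]
grip_width: 0.804
```

```bash
python3 -c "
from h import *
go([.4255,.2415,.012],193.6)"
```

```text
t 5.05 pos [0.4357 0.2367 0.0516] toolx yaw -167.49 grip 69.9 F [ 0.8 -0.2  1.3]
 turn [-0.24  0.54 -1.09] shift [ 9.3  7.1 39.5] q1,q7 [ 0.19  0.25 -0.82  2.01  0.23  0.97  1.05]
```

Emit:
step_arm:
  rows:
    - [[0, 0.3, -0.8], [6, 5, 0], 70]
    - [[0, 0, 0], [4, 3, 0], 70]
    - [[0, 0, 0], [1, 1, 0], 70]
    - [[0, 0, 0], [0, 0, 0], 70]

```text
time: 5.38
position: [0.4253, 0.2434, 0.0559]
tool_rot: [-0.36, 3.11, -0.005]
ft_force: [0.5, -0.5, 0.5]
grip_width: 0.805
```

```bash
python3 -c "
from h import *
go([.4255,.2415,.012],193.6)"
```

```text
t 5.38 pos [0.4253 0.2434 0.0559] toolx yaw -166.80 grip 70.1 F [ 0.5 -0.5  0.5]
 turn [-0.27  0.59 -0.4 ] shift [ 0.7 -1.7 43.9] q1,q7 [ 0.19  0.23 -0.83  2.02  0.22  0.97  1.05]
```

Emit:
step_arm:
  rows:
    - [[0, 0.2, -0.2], [1, -1, 14], 70]
    - [[0, 0.1, 0], [2, 0, 14], 70]
    - [[0, 0, 0], [2, 0, 8], 70]
    - [[0, 0, 0], [1, 0, 2], 70]

```text
time: 5.72
position: [0.4217, 0.2415, 0.0174]
tool_rot: [-0.366, 3.109, -0.006]
ft_force: [0.6, 0.3, -0.7]
grip_width: 0.805
```

```bash
python3 -c "
from h import *
go([.4255,.2415,.012],193.6)"
```

```text
t 5.72 pos [0.4217 0.2415 0.0174] toolx yaw -166.55 grip 70.0 F [ 0.6  0.3 -0.7]
 turn [-0.3   0.6  -0.16] shift [-3.6 -0.9  5.4] q1,q7 [ 0.16  0.29 -0.81  2.05  0.28  0.9   1.  ]
```

Emit:
step_arm:
  rows:
    - [[0, 0.4, 0], [-3, 0, 4], 70]
    - [[0, 0, 0], [-1, 0, 1], 70]
    - [[0, 0, 0], [0, 0, 0], 70]

```text
time: 5.97
position: [0.4249, 0.2422, 0.0108]
tool_rot: [-0.369, 3.119, -0.008]
ft_force: [-0.2, -0.5, 0.4]
grip_width: 0.804
```

```bash
python3 -c "
from h import *
go([.4255,.2415,.012],193.6)"
```

```text
t 5.97 pos [0.4249 0.2422 0.0108] toolx yaw -166.52 grip 70.0 F [-0.2 -0.5  0.4]
 turn [-0.31  0.02 -0.12] shift [-0.4 -0.8 -1.2] q1,q7 [ 0.15  0.32 -0.8   2.04  0.29  0.9   0.99]
```

Good. Closing on the thick plate.

Emit:
step_arm:
  rows:
    - [[0, 0, 0], [0, -1, 0], 44]
    - [[0, 0, 0], [0, 0, 0], 40]
    - [[0, 0, 0], [0, 0, 0], 40]
    - [[0, 0, 0], [0, 0, 0], 40]
    - [[0, 0, 0], [0, 0, 0], 40]
    - [[0, 0, 0], [0, 0, 0], 40]
  grip_force: 25

```text
time: 6.47
position: [0.4266, 0.2415, 0.0119]
tool_rot: [-0.368, 3.117, -0.008]
ft_force: [-0.4, 0.4, -1.6]
grip_width: 0.497
```

```bash
python3 -c "
from h import *
go([.4255,.2415,.012],193.6)"
```

```text
t 6.47 pos [0.4266 0.2415 0.0119] toolx yaw -166.55 grip 43.3 F [-0.4  0.4 -1.6]
 turn [-0.29  0.14 -0.15] shift [ 1.   0.2 -0.1] q1,q7 [ 0.15  0.31 -0.8   2.04  0.29  0.9   1.  ]
```

Emit:
step_arm:
  rows:
    - [[0, 0, 0], [0, 0, -20], 40]
    - [[0, 0, 0], [0, 0, -35], 40]
    - [[0, 0, 0], [0, 0, -38], 40]
    - [[0, 0, 0], [0, 0, -38], 40]
    - [[0, 0, 0], [0, 0, -30], 40]
    - [[0, 0, 0], [0, 0, 0], 40]

```text
time: 6.97
position: [0.4222, 0.2412, 0.1763]
tool_rot: [0.371, -3.113, 0.009]
ft_force: [1.2, 0.5, -0.4]
grip_width: 0.505
```

```bash
python3 -c "
from h import *
plan([.45,0.0,.20],140,10)"
```

```text
t 6.97 pos [0.4222 0.2412 0.1763] toolx yaw -166.41 grip 43.9 F [ 1.2  0.5 -0.4]
 turn [-0.48 -0.26 53.59] shift [  29.8 -241.1  -22.2] q1,q7 [ 0.28  0.06 -0.87  1.89  0.05  1.22  1.2 ]
[0, 0, np.float64(5.4)] [3, -24, -2]
[0, 0, np.float64(5.4)] [1, -24, -2]
[0, 0, np.float64(5.4)] [-2, -24, -2]
[0, 0, np.float64(5.4)] [-4, -24, -2]
[0, 0, np.float64(5.4)] [-6, -24, -2]
[0, 0, np.float64(5.4)] [-8, -23, -2]
[0, 0, np.float64(5.4)] [-10, -22, -2]
[0, 0, np.float64(5.4)] [-12, -21, -2]
[0, 0, np.float64(5.4)] [-14, -20, -2]
[0, 0, np.float64(5.4)] [-16, -18, -2]
```

Emit:
step_arm:
  rows:
    - [[0, 0, 2], [3, -24, -5], 40]
    - [[0, 0, 3], [2, -26, -5], 40]
    - [[0, 0, 5], [-2, -26, -5], 40]
    - [[0, 0, 5], [-4, -26, -3], 40]
    - [[0, 0, 6], [-6, -25, -2], 40]
    - [[0, 0, 6.5], [-8, -24, -2], 40]
    - [[0, 0, 6.5], [-10, -22, -2], 40]
    - [[0, 0, 6.5], [-12, -21, -2], 40]
    - [[0, 0, 6.5], [-14, -20, -2], 40]
    - [[0, 0, 6.5], [-16, -20, -2], 40]

```text
time: 7.8
position: [0.4596, -0.0101, 0.206]
tool_rot: [-1.111, -2.936, 0.012]
ft_force: [-0.4, 0.1, -0.9]
grip_width: 0.501
```

```bash
python3 -c "
from h import *
plan([.53,-.25,.22],103,9)"
```

```text
t 7.80 pos [ 0.4596 -0.0101  0.206 ] toolx yaw 138.56 grip 43.6 F [-0.4  0.1 -0.9]
 turn [-0.41  0.17 35.56] shift [-211.5 -133.4  -12.9] q1,q7 [ 0.58 -0.05 -0.6   1.91 -0.02  1.28  0.84]
[0, 0, np.float64(4.0)] [-24, -15, -2]
[0, 0, np.float64(4.0)] [-24, -13, -2]
[0, 0, np.float64(4.0)] [-25, -11, -2]
[0, 0, np.float64(4.0)] [-26, -10, -2]
[0, 0, np.float64(4.0)] [-27, -8, -2]
[0, 0, np.float64(4.0)] [-27, -6, -2]
[0, 0, np.float64(4.0)] [-27, -4, -2]
[0, 0, np.float64(4.0)] [-28, -2, -2]
[0, 0, np.float64(4.0)] [-28, 0, -2]
```

Emit:
step_arm:
  rows:
    - [[0, 0, 4], [-24, -15, -2], 40]
    - [[0, 0, 4], [-27, -13, -2], 40]
    - [[0, 0, 4], [-30, -11, -2], 40]
    - [[0, 0, 4], [-30, -10, -2], 40]
    - [[0, 0, 4], [-32, -8, -2], 40]
    - [[0, 0, 4], [-32, -6, -2], 40]
    - [[0, 0, 4], [-32, -4, -2], 40]
    - [[0, 0, 4], [-32, -2, -2], 40]
    - [[0, 0, 4], [-32, 0, -2], 40]
    - [[0, 0, 0], [-32, 0, 0], 40]
    - [[0, 0, 0], [-32, 0, 0], 40]
    - [[0, 0, 0], [-32, 0, 0], 40]

```text
time: 8.8
position: [0.5579, -0.3897, 0.2133]
tool_rot: [-1.998, -2.408, 0.025]
ft_force: [0.6, 0.1, -0.3]
grip_width: 0.507
```

```bash
python3 -c "
from h import *
plan([.545,-.46,.22],103,5)"
```

```text
t 8.80 pos [ 0.5579 -0.3897  0.2133] toolx yaw 100.62 grip 44.1 F [ 0.6  0.1 -0.3]
 turn [-1.16  0.01 -2.39] shift [-66.7 -25.8  -6.1] q1,q7 [ 0.8   0.42 -0.32  1.37  0.15  1.39  0.66]
[0, 0, np.float64(-0.5)] [-13, -5, -1]
[0, 0, np.float64(-0.5)] [-13, -5, -1]
[0, 0, np.float64(-0.5)] [-13, -5, -1]
[0, 0, np.float64(-0.5)] [-13, -5, -1]
[0, 0, np.float64(-0.5)] [-13, -6, -1]
```

Emit:
step_arm:
  rows:
    - [[-0.5, 0, -1], [-25, -8, -3], 40]
    - [[-0.3, 0, -1], [-25, -5, -2], 40]
    - [[0, 0, 0], [-12, -4, 0], 40]
    - [[0, 0, 0], [0, 0, 0], 40]
    - [[0, 0, 0], [0, 0, 0], 40]

```text
time: 9.22
position: [0.5494, -0.4635, 0.2088]
tool_rot: [-1.966, -2.433, 0.013]
ft_force: [0.8, 1.0, -1.5]
grip_width: 0.505
```

```bash
python3 - <<'E'
from h import *
d=grab('wrist');save(d,'w4.png');go([.545,-.46,.22],103)
E
```

```text
t 9.27 pos [ 0.5492 -0.4632  0.2086] toolx yaw 102.16 grip 43.8 F [-0.8 -0.3 -1.8]
 turn [-0.89 -0.32 -0.83] shift [  4.1  -3.6 -11.3] q1,q7 [ 0.86  0.5  -0.3   1.26  0.15  1.41  0.78]
```

View pics/w4.png

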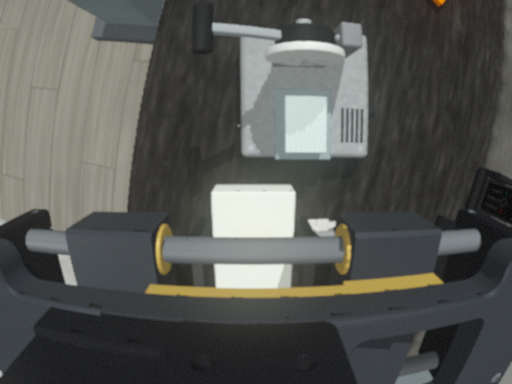

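The picture shows the glass at (306,125), the station edges, and the held plate's front end at (212–295, 187).

```bash
python3 - <<'E'
from h import *
d=dict(np.load('last_wrist.npz'))
for t in (200,215,225): print(t,blob(d,(272,335,88,165),t,.052,'g4.png',s=8)[1])
f=d['frame'];s=7
cv2.imwrite('pics/c4.png',cv2.resize(f[175:240,205:305,::-1],None,fx=s,fy=s,interpolation=cv2.INTER_CUBIC))
E
```

```text
200 ((587.143798828125, -389.5180358886719), (44.3536262512207, 59.54412841796875), 12.453871726989746)
215 ((586.9751586914062, -389.6576843261719), (43.06498718261719, 58.172115325927734), 12.594881057739258)
225 ((587.8856201171875, -394.403076171875), (42.03962707519531, 47.71292495727539), 12.789310455322266)
```

View pics/g4.png

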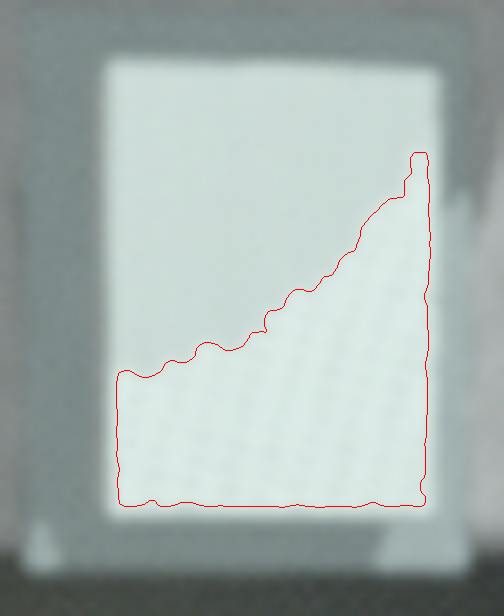

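View pics/c4.png

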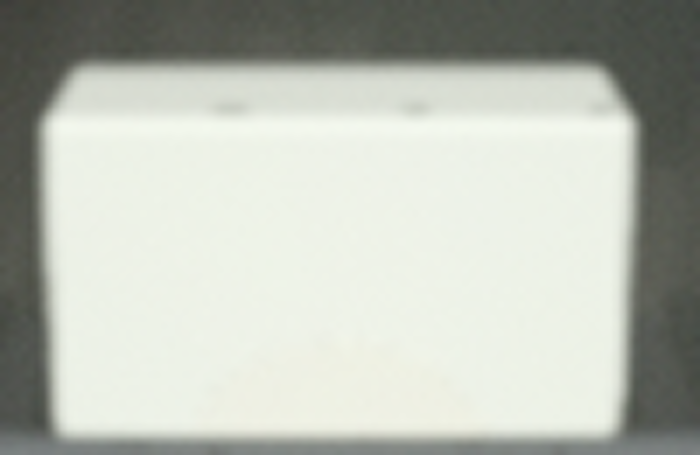

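```bash
python3 - <<'E'
from h import *
d=dict(np.load('last_wrist.npz'));s,p,R=pose()
top=p[2]-.0119+.018
for uv,z in [((210.7,191.6),top),((296.1,191.6),top),((215.5,184),top-.018),((291.5,184),top-.018)]:
    X=fray(d,uv,z)[0];print(X.round(4),(R.T@(X-p)*1000).round(1))
uv,r=blob(d,(272,335,88,165),205,.052,s=8);print(r)
plan([.587,-.389,.2],102.7,4)
E
```

```text
[ 0.5206 -0.4391  0.2147] [ 29.7 -23.   -5.6]
[ 0.5642 -0.4295  0.2147] [29.8 21.6 -6.3]
[ 0.5206 -0.4388  0.1967] [ 29.8 -22.7  12.4]
[ 0.5637 -0.4294  0.1967] [29.9 21.5 11.7]
((587.0524291992188, -389.5288391113281), (43.959449768066406, 59.236454010009766), 12.53283405303955)
t 9.27 pos [ 0.5492 -0.4632  0.2086] toolx yaw 102.16 grip 43.8 F [-0.8 -0.3 -1.8]
 turn [-0.89 -0.32 -0.53] shift [64.5 52.7  8.1] q1,q7 [ 0.86  0.5  -0.3   1.26  0.15  1.41  0.78]
[0, 0, np.float64(-0.1)] [16, 13, 2]
[0, 0, np.float64(-0.1)] [16, 13, 2]
[0, 0, np.float64(-0.1)] [16, 13, 2]
[0, 0, np.float64(-0.1)] [16, 13, 2]
```

Emit:
step_arm:
  rows:
    - [[-0.3, -0.1, -0.1], [20, 17, 6], 40]
    - [[-0.3, -0.1, -0.1], [20, 17, 10], 40]
    - [[-0.2, -0.1, -0.1], [18, 15, 20], 40]
    - [[0, 0, 0], [6, 4, 20], 40]
    - [[0, 0, 0], [0, 0, 15], 40]
    - [[0, 0, 0], [0, 0, 0], 40]

```text
time: 9.77
position: [0.5921, -0.3719, 0.1371]
tool_rot: [-1.953, -2.46, -0.007]
ft_force: [-1.2, 0.1, -1.5]
grip_width: 0.504
```

```bash
python3 -c "
from h import *
plan([.5875,-.3893,.1],102.6,4)"
```

```text
t 9.77 pos [ 0.5921 -0.3719  0.1371] toolx yaw 103.12 grip 43.9 F [-1.2  0.1 -1.5]
 turn [ 0.17 -0.17  0.52] shift [-16.   -8.5  37.1] q1,q7 [ 0.76  0.5  -0.33  1.42  0.16  1.25  0.65]
[0, 0, np.float64(0.1)] [-4, -2, 9]
[0, 0, np.float64(0.1)] [-4, -2, 9]
[0, 0, np.float64(0.1)] [-4, -2, 9]
[0, 0, np.float64(0.1)] [-4, -2, 9]
```

Emit:
step_arm:
  rows:
    - [[0.1, -0.1, 0.4], [-10, -5, 0], 40]
    - [[0, 0, 0], [-5, -3, 0], 40]
    - [[0, 0, 0], [-1, -1, 5], 40]
    - [[0, 0, 0], [0, 0, 10], 40]
    - [[0, 0, 0], [0, 0, 5], 40]
    - [[0, 0, 0], [0, 0, 0], 40]

```text
time: 10.27
position: [0.5883, -0.3897, 0.1205]
tool_rot: [1.957, 2.451, 0.003]
ft_force: [-0.1, 0.2, -1.0]
grip_width: 0.505
```

```bash
python3 -c "
from h import *
go([.5875,-.3893,.0639],102.6)"
```

```text
t 10.27 pos [ 0.5883 -0.3897  0.1205] toolx yaw 102.80 grip 43.9 F [-0.1  0.2 -1. ]
 turn [0.28 0.17 0.2 ] shift [ 0.8 -0.9 56.6] q1,q7 [ 0.78  0.52 -0.32  1.42  0.17  1.22  0.66]
```

Emit:
step_arm:
  rows:
    - [[0.1, 0.1, 0.1], [1, -1, 12], 40]
    - [[0, 0, 0], [0, 0, 15], 40]
    - [[0, 0, 0], [0, 0, 12], 40]
    - [[0, 0, 0], [0, 0, 6], 40]
    - [[0, 0, 0], [0, 0, 0], 40]

```text
time: 10.68
position: [0.5864, -0.3903, 0.0715]
tool_rot: [1.964, 2.449, 0.002]
ft_force: [0.0, 0.1, -1.5]
grip_width: 0.506
```

```bash
python3 -c "
from h import *
go([.5875,-.3893,.0639],102.6)"
```

```text
t 10.68 pos [ 0.5864 -0.3903  0.0715] toolx yaw 102.54 grip 44.0 F [ 0.   0.1 -1.5]
 turn [ 0.17  0.07 -0.06] shift [0.7 1.3 7.6] q1,q7 [ 0.78  0.56 -0.31  1.47  0.18  1.14  0.65]
```

Emit:
step_arm:
  rows:
    - [[0.1, 0, 0], [1, 1, 4], 40]
    - [[0, 0, 0], [0, 1, 2], 40]
    - [[0, 0, 0], [0, 0, 0], 40]

```text
time: 10.93
position: [0.5881, -0.3886, 0.0644]
tool_rot: [1.965, 2.45, 0.0]
ft_force: [0.4, 0.8, -0.7]
grip_width: 0.504
```

```bash
python3 -c "
from h import *
go([.5875,-.3893,.0639],102.6)"
```

```text
t 10.93 pos [ 0.5881 -0.3886  0.0644] toolx yaw 102.54 grip 43.9 F [ 0.4  0.8 -0.7]
 turn [ 0.03  0.02 -0.06] shift [-0.6 -0.8  0.5] q1,q7 [ 0.77  0.57 -0.31  1.47  0.18  1.13  0.65]
```

Emit:
step_arm:
  rows:
    - [[0, 0, 0], [-0.5, -0.8, 0], 40]
    - [[0, 0, 0], [0, 0, 1], 40]
    - [[0, 0, 0], [0, 0, 0], 40]

```text
time: 11.18
position: [0.5885, -0.3893, 0.0646]
tool_rot: [1.963, 2.449, 0.001]
ft_force: [-0.5, 0.7, -1.0]
grip_width: 0.504
```

```bash
python3 -c "
from h import *
go([.5875,-.3893,.0639],102.6)"
```

```text
t 11.18 pos [ 0.5885 -0.3893  0.0646] toolx yaw 102.57 grip 43.8 F [-0.5  0.7 -1. ]
 turn [ 0.12  0.1  -0.03] shift [ 0.2 -1.   0.7] q1,q7 [ 0.77  0.57 -0.31  1.47  0.18  1.13  0.65]
```

Emit:
step_arm:
  rows:
    - [[0, 0, 0], [0, -1.5, 0], 40]
    - [[0, 0, 0], [0, 0, 2], 40]
    - [[0, 0, 0], [0, 0, 1], 40]

```text
time: 11.43
position: [0.5876, -0.3901, 0.064]
tool_rot: [1.962, 2.447, 0.001]
ft_force: [-2.0, 3.1, 6.0]
grip_width: 0.499
```

```bash
python3 -c "
from h import *
go([.5875,-.3893,.0639],102.6)"
```

```text
t 11.43 pos [ 0.5876 -0.3901  0.064 ] toolx yaw 102.56 grip 43.4 F [-2.   3.1  6. ]
 turn [ 0.2   0.2  -0.04] shift [0.8 0.1 0.1] q1,q7 [ 0.77  0.57 -0.31  1.47  0.18  1.13  0.65]
```

Emit:
step_arm:
  rows:
    - [[0, 0, 0], [0, 0, -0.5], 48]
    - [[0, 0, 0], [0, 0, 0], 56]
    - [[0, 0, 0], [0, 0, 0], 60]
    - [[0, 0, 0], [0, 0, -8], 60]
    - [[0, 0, 0], [0, 0, -20], 60]
    - [[0, 0, 0], [0, 0, -30], 60]
    - [[0, 0, 0], [0, 0, -40], 60]
    - [[0, 0, 0], [0, 0, -40], 60]
    - [[0, 0, 0], [-20, -5, -15], 60]
    - [[0, 0, 0], [-40, -10, 0], 87]
    - [[0, 0, 0], [-15, -10, 0], 87]
    - [[0, 0, 0], [0, 0, 0], 87]

```text
time: 12.43
position: [0.5812, -0.4677, 0.2303]
tool_rot: [1.95, 2.45, 0.003]
ft_force: [0.3, -0.2, -0.1]
grip_width: 0.836
```

```bash
python3 - <<'E'
from h import *
d=grab('wrist');save(d,'w5.png');go([.545,-.46,.22],103)
for t in (150,180): print(t,blob(d,(260,345,70,175),t,.07,'g5.png',s=6)[1])
E
```

```text
t 12.48 pos [ 0.5818 -0.4662  0.23  ] toolx yaw 103.01 grip 76.0 F [-0.1 -1.7 -0.3]
 turn [0.49 0.33 0.01] shift [ 14.4 -34.5   9.6] q1,q7 [ 0.83  0.54 -0.3   1.17  0.15  1.45  0.78]
150 ((610.2418823242188, -378.076416015625), (82.46675872802734, 85.05155944824219), 13.009921073913574)
180 ((609.6925048828125, -377.92755126953125), (81.46317291259766, 84.34255981445312), 13.009920120239258)
```

View pics/w5.png

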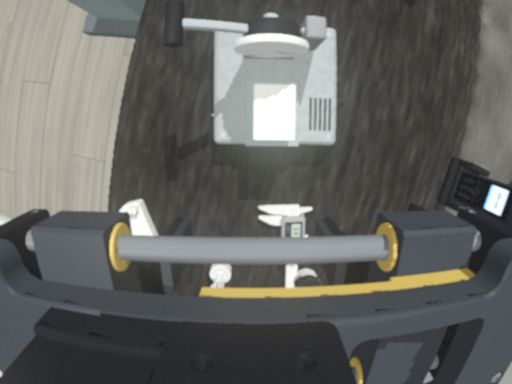

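View pics/g5.png

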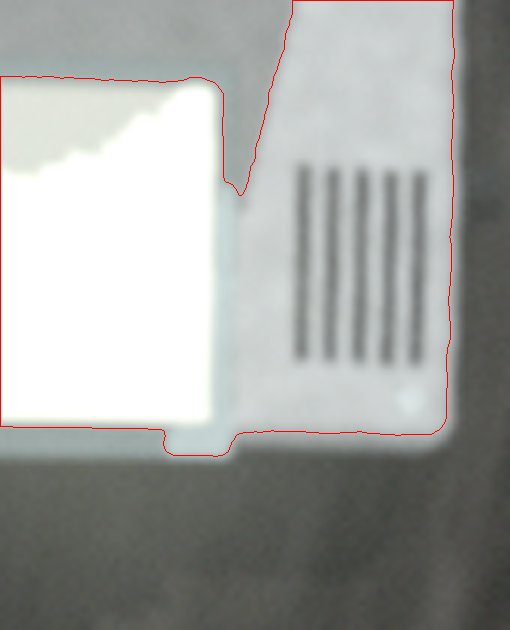

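```bash
python3 - <<'E'
from h import *
d=dict(np.load('last_wrist.npz'))
for t in (200,215,225): print(t,blob(d,(238,310,70,155),t,.070,'g5b.png',s=7)[1])
plan([.45,-.15,.26],140,12)
E
```

```text
200 ((592.6513671875, -384.8782653808594), (61.412235260009766, 77.22476959228516), 13.546667098999023)
215 ((587.8360595703125, -389.36322021484375), (47.93836975097656, 61.67885208129883), 12.105084419250488)
225 ((586.7987670898438, -389.538818359375), (45.444610595703125, 60.76533889770508), 12.446742057800293)
t 12.48 pos [ 0.5818 -0.4662  0.23  ] toolx yaw 103.01 grip 76.0 F [-0.1 -1.7 -0.3]
 turn [  0.37   0.48 -36.99] shift [337.6 -56.9 -32.5] q1,q7 [ 0.83  0.54 -0.3   1.17  0.15  1.45  0.78]
[0, 0, np.float64(-3.1)] [28, -5, -3]
[0, 0, np.float64(-3.1)] [28, -3, -3]
[0, 0, np.float64(-3.1)] [28, -2, -3]
[0, 0, np.float64(-3.1)] [29, 0, -3]
[0, 0, np.float64(-3.1)] [29, 1, -3]
[0, 0, np.float64(-3.1)] [28, 3, -3]
[0, 0, np.float64(-3.1)] [28, 4, -3]
[0, 0, np.float64(-3.1)] [28, 6, -3]
[0, 0, np.float64(-3.1)] [28, 7, -3]
[0, 0, np.float64(-3.1)] [27, 9, -3]
[0, 0, np.float64(-3.1)] [27, 10, -3]
[0, 0, np.float64(-3.1)] [26, 12, -3]
```

View pics/g5b.png

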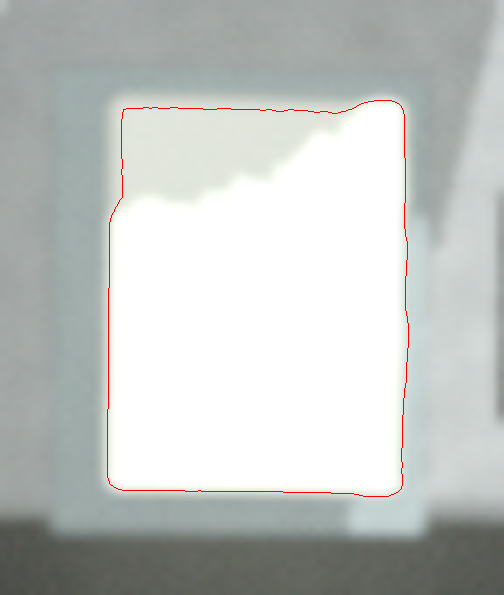

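Emit:
step_arm:
  rows:
    - [[0, 0, -3], [28, -15, -3], 87]
    - [[0, 0, -4], [30, -15, -3], 87]
    - [[0, 0, -5], [31, -10, -3], 87]
    - [[0, 0, -5], [31, -5, -3], 87]
    - [[0, 0, -6], [31, 0, -3], 87]
    - [[0, 0, -6], [30, 4, -3], 87]
    - [[0, 0, -7], [29, 6, -3], 87]
    - [[0, 0, -7], [28, 8, -3], 87]
    - [[0, 0, -7], [27, 12, -3], 87]
    - [[0, 0, -7], [26, 15, 0], 87]
    - [[0, 0, -7], [22, 20, 0], 87]
    - [[0, 0, -7], [18, 24, 0], 87]

```text
time: 13.48
position: [0.3665, -0.1296, 0.2437]
tool_rot: [-0.102, -3.135, -0.017]
ft_force: [0.8, 0.5, -0.5]
grip_width: 0.998
```

```bash
python3 -c "
from h import *
plan([.434,.0477,.18],179.65,6)"
```

```text
t 13.48 pos [ 0.3665 -0.1296  0.2437] toolx yaw 176.26 grip 86.8 F [ 0.8  0.5 -0.5]
 turn [ 0.63 -0.3  -3.39] shift [-56.1 180.7  65.4] q1,q7 [ 0.88 -0.26 -0.5   1.99 -0.13  1.39  1.93]
[0, 0, np.float64(-0.6)] [-9, 30, 11]
[0, 0, np.float64(-0.6)] [-10, 30, 11]
[0, 0, np.float64(-0.6)] [-10, 30, 11]
[0, 0, np.float64(-0.6)] [-10, 30, 11]
[0, 0, np.float64(-0.6)] [-10, 30, 11]
[0, 0, np.float64(-0.6)] [-11, 30, 11]
```

Emit:
step_arm:
  rows:
    - [[0, 0, 0], [-25, 10, 0], 87]
    - [[0, 0, 0], [-20, 25, 0], 87]
    - [[0, 0, -1], [-10, 35, 6], 87]
    - [[0, 0, -1], [-5, 35, 10], 80]
    - [[0, 0, -1], [-3, 30, 15], 75]
    - [[0, 0, 0], [0, 25, 15], 70]
    - [[0, 0, 0], [0, 0, 0], 70]
    - [[0, 0, 0], [0, 0, 0], 70]

```text
time: 14.15
position: [0.4243, 0.0531, 0.1932]
tool_rot: [0.025, -3.133, 0.003]
ft_force: [-1.2, -0.8, -0.6]
grip_width: 0.818
```

```bash
python3 -c "
from h import *
plan([.434,.0477,.12],179.65,3)"
```

```text
t 14.15 pos [0.4243 0.0531 0.1932] toolx yaw -179.10 grip 71.2 F [-1.2 -0.8 -0.6]
 turn [-0.09 -0.47  1.25] shift [-10.2  -5.4  73.1] q1,q7 [ 0.71 -0.14 -0.82  1.99 -0.11  1.26  1.52]
[0, 0, np.float64(0.4)] [-3, -2, 24]
[0, 0, np.float64(0.4)] [-3, -2, 24]
[0, 0, np.float64(0.4)] [-3, -2, 24]
```

Emit:
step_arm:
  rows:
    - [[0, -0.3, 1], [-8, -5, 24], 70]
    - [[0, -0.1, 0], [-3, -1, 28], 70]
    - [[0, 0, 0], [-1, 0, 28], 70]
    - [[0, 0, 0], [0, 0, 25], 70]
    - [[0, 0, 0], [0, 0, 10], 70]
    - [[0, 0, 0], [0, 0, 0], 70]

```text
time: 14.65
position: [0.4353, 0.0462, 0.0756]
tool_rot: [0.001, 3.139, -0.013]
ft_force: [0.2, -0.3, 0.4]
grip_width: 0.806
```

```bash
python3 -c "
from h import *
plan([.434,.0477,.0105],179.65,3)"
```

```text
t 14.65 pos [0.4353 0.0462 0.0756] toolx yaw 179.95 grip 70.1 F [ 0.2 -0.3  0.4]
 turn [-0.46  0.15  0.3 ] shift [ 1.5  2.  65. ] q1,q7 [ 0.69  0.06 -0.87  2.11  0.06  0.99  1.35]
[0, 0, np.float64(0.1)] [0, 0, 22]
[0, 0, np.float64(0.1)] [0, 0, 22]
[0, 0, np.float64(0.1)] [0, 0, 22]
```

Emit:
step_arm:
  rows:
    - [[-0.3, 0.1, 0.3], [1, 1, 18], 70]
    - [[0, 0, 0], [1, 1, 18], 70]
    - [[0, 0, 0], [0, 0, 12], 70]
    - [[0, 0, 0], [0, 0, 4], 70]
    - [[0, 0, 0], [0, 0, 0], 70]

```text
time: 15.07
position: [0.4366, 0.0455, 0.0268]
tool_rot: [0.016, 3.136, -0.01]
ft_force: [-0.6, -0.1, -0.8]
grip_width: 0.805
```

```bash
python3 -c "
from h import *
go([.434,.0477,.0105],179.65)"
```

```text
t 15.07 pos [0.4366 0.0455 0.0268] toolx yaw 179.40 grip 70.1 F [-0.6 -0.1 -0.8]
 turn [-0.35  0.34 -0.25] shift [ 2.7  2.3 16.2] q1,q7 [ 0.65  0.16 -0.86  2.15  0.17  0.89  1.26]
```

Emit:
step_arm:
  rows:
    - [[-0.2, 0.2, -0.2], [2, 2, 8], 70]
    - [[0, 0, 0], [2, 1, 6], 70]
    - [[0, 0, 0], [0, 0, 0], 70]
    - [[0, 0, 0], [0, 0, 0], 70]

```text
time: 15.4
position: [0.4352, 0.048, 0.015]
tool_rot: [0.013, 3.134, -0.007]
ft_force: [-0.3, 0.4, 1.1]
grip_width: 0.805
```

```bash
python3 -c "
from h import *
go([.434,.0477,.0105],179.65)"
```

```text
t 15.40 pos [0.4352 0.048  0.015 ] toolx yaw 179.54 grip 70.0 F [-0.3  0.4  1.1]
 turn [-0.24  0.44 -0.11] shift [ 1.2 -0.3  4.5] q1,q7 [ 0.64  0.18 -0.85  2.16  0.19  0.86  1.23]
```

Emit:
step_arm:
  rows:
    - [[0, 0.4, 0], [1.2, 0, 4], 70]
    - [[0, 0, 0], [0, 0, 0.5], 70]
    - [[0, 0, 0], [0, 0, 0], 70]

```text
time: 15.65
position: [0.4347, 0.0479, 0.011]
tool_rot: [0.013, 3.14, -0.008]
ft_force: [0.5, -0.2, 0.4]
grip_width: 0.802
```

```bash
python3 -c "
from h import *
go([.434,.0477,.0105],179.65)"
```

```text
t 15.65 pos [0.4347 0.0479 0.011 ] toolx yaw 179.53 grip 69.8 F [ 0.5 -0.2  0.4]
 turn [-0.28  0.1  -0.12] shift [ 0.7 -0.2  0.5] q1,q7 [ 0.63  0.2  -0.85  2.16  0.2   0.86  1.23]
```

Emit:
step_arm:
  rows:
    - [[0, 0, 0], [0, 0, 0], 44]
    - [[0, 0, 0], [0, 0, 0], 40]
    - [[0, 0, 0], [0, 0, 0], 40]
    - [[0, 0, 0], [0, 0, 0], 40]
    - [[0, 0, 0], [0, 0, 0], 40]
    - [[0, 0, 0], [0, 0, 0], 40]
  grip_force: 25

```text
time: 16.15
position: [0.435, 0.0479, 0.0112]
tool_rot: [0.013, 3.139, -0.008]
ft_force: [0.2, 0.1, -0.4]
grip_width: 0.505
```

```bash
python3 -c "
from h import *
go([.434,.0477,.0105],179.65)"
```

```text
t 16.15 pos [0.435  0.0479 0.0112] toolx yaw 179.53 grip 43.9 F [ 0.2  0.1 -0.4]
 turn [-0.28  0.12 -0.12] shift [ 1.  -0.2  0.7] q1,q7 [ 0.63  0.2  -0.85  2.16  0.2   0.86  1.23]
```

Emit:
step_arm:
  rows:
    - [[0, 0, 0], [0, 0, -15], 40]
    - [[0, 0, 0], [0, 0, -30], 40]
    - [[0, 0, 0], [0, 0, -38], 40]
    - [[0, 0, 0], [0, 0, -38], 40]
    - [[0, 0, 0], [0, 0, -35], 40]
    - [[0, 0, 0], [0, 0, -20], 40]

```text
time: 16.65
position: [0.4288, 0.0495, 0.1883]
tool_rot: [-0.008, -3.128, 0.001]
ft_force: [0.4, 0.1, -0.5]
grip_width: 0.503
```

```bash
python3 -c "
from h import *
plan([.50,-.28,.23],110,11)"
```

```text
t 16.65 pos [0.4288 0.0495 0.1883] toolx yaw 179.71 grip 43.8 F [ 0.4  0.1 -0.5]
 turn [-0.49 -0.66 69.71] shift [ -72.3 -329.1  -42.5] q1,q7 [ 0.75 -0.12 -0.85  1.98 -0.1   1.26  1.5 ]
[0, 0, np.float64(6.3)] [-7, -30, -4]
[0, 0, np.float64(6.3)] [-10, -29, -4]
[0, 0, np.float64(6.3)] [-13, -28, -4]
[0, 0, np.float64(6.3)] [-16, -26, -4]
[0, 0, np.float64(6.3)] [-19, -24, -4]
[0, 0, np.float64(6.3)] [-21, -22, -4]
[0, 0, np.float64(6.3)] [-24, -19, -4]
[0, 0, np.float64(6.3)] [-26, -17, -4]
[0, 0, np.float64(6.3)] [-27, -14, -4]
[0, 0, np.float64(6.3)] [-29, -11, -4]
[0, 0, np.float64(6.3)] [-30, -7, -4]
```

Emit:
step_arm:
  rows:
    - [[0, 0, 3], [-7, -28, -6], 40]
    - [[0, 0, 6], [-10, -29, -6], 40]
    - [[0, 0, 6.5], [-13, -28, -6], 40]
    - [[0, 0, 6.5], [-16, -26, -4], 40]
    - [[0, 0, 6.5], [-19, -24, -4], 40]
    - [[0, 0, 6.5], [-21, -22, -4], 40]
    - [[0, 0, 6.5], [-24, -19, -4], 40]
    - [[0, 0, 6.5], [-26, -17, -4], 40]
    - [[0, 0, 6.5], [-27, -14, -4], 40]
    - [[0, 0, 6.5], [-29, -11, -4], 40]
    - [[0, 0, 6.5], [-30, -7, -4], 40]

```text
time: 17.57
position: [0.5183, -0.2814, 0.2494]
tool_rot: [1.801, 2.569, -0.013]
ft_force: [0.6, 0.2, -0.3]
grip_width: 0.5
```

```bash
python3 -c "
from h import *
plan([.555,-.46,.22],102.6,6)"
```

```text
t 17.57 pos [ 0.5183 -0.2814  0.2494] toolx yaw 109.93 grip 43.5 F [ 0.6  0.2 -0.3]
 turn [-0.22  0.47  7.33] shift [-180.2  -26.3   30.9] q1,q7 [ 0.95  0.23 -0.59  1.57  0.14  1.39  0.7 ]
[0, 0, np.float64(1.2)] [-30, -4, 5]
[0, 0, np.float64(1.2)] [-30, -4, 5]
[0, 0, np.float64(1.2)] [-30, -3, 5]
[0, 0, np.float64(1.2)] [-30, -2, 5]
[0, 0, np.float64(1.2)] [-30, -2, 5]
[0, 0, np.float64(1.2)] [-30, -1, 5]
```

Emit:
step_arm:
  rows:
    - [[0, 0, 1.5], [-30, -6, 3], 40]
    - [[0, 0, 1.5], [-30, -4, 4], 40]
    - [[0, 0, 1.5], [-30, -3, 4], 40]
    - [[0, 0, 1.2], [-30, -2, 4], 40]
    - [[0, 0, 1], [-28, -2, 4], 40]
    - [[0, 0, 0], [-10, 0, 4], 40]
    - [[0, 0, 0], [0, 0, 0], 40]
    - [[0, 0, 0], [0, 0, 0], 40]

```text
time: 18.23
position: [0.5447, -0.4542, 0.222]
tool_rot: [1.977, 2.441, -0.016]
ft_force: [-0.3, 0.3, -0.0]
grip_width: 0.498
```

```bash
python3 - <<'E'
from h import *
d=grab('wrist');save(d,'w6.png');go([.5875,-.3893,.14],102.6)
f=d['frame'];s=7
cv2.imwrite('pics/c6.png',cv2.resize(f[175:240,205:305,::-1],None,fx=s,fy=s,interpolation=cv2.INTER_CUBIC))
E
```

```text
t 18.28 pos [ 0.5446 -0.4537  0.2219] toolx yaw 102.02 grip 43.5 F [-0.2 -0.  -1.1]
 turn [-0.44  0.37 -0.58] shift [54.6 56.  81.1] q1,q7 [ 0.98  0.49 -0.48  1.28  0.23  1.42  0.72]
```

View pics/w6.png

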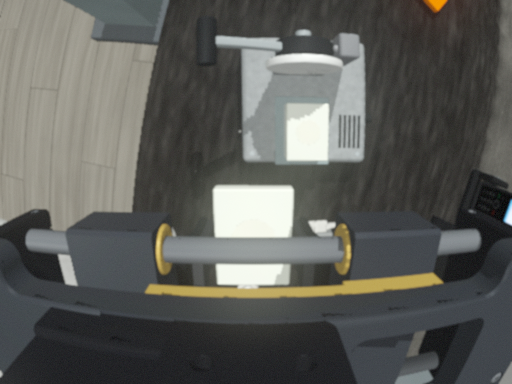

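View pics/c6.png

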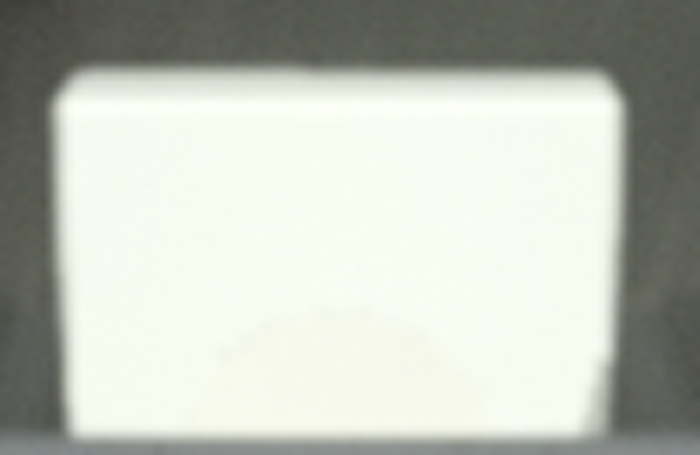

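The thin plate's front edge is at about (212.6–294.4, 189.5), and the thick plate on the stage is at (306,132).

```bash
python3 - <<'E'
from h import *
d=dict(np.load('last_wrist.npz'));s,p,R=pose()
top=p[2]-.0112+.010
for uv,z in [((205+51/7,175+100/7),top),((205+627/7,175+100/7),top),((205+70/7,184.9),top-.01),((205+608/7,184.9),top-.01)]:
    X=fray(d,uv,z)[0];print(X.round(4),(R.T@(X-p)*1000).round(1))
for t in (180,195,205,215): print(blob(d,(275,335,92,170),t,.070,'g6.png',s=7)[1])
E
```

```text
[ 0.5158 -0.4301  0.2207] [ 29.2 -23.2   1.2]
[ 0.5597 -0.4207  0.2207] [29.2 21.7  0.8]
[ 0.5159 -0.4299  0.2107] [ 29.4 -22.9  11.2]
[ 0.5594 -0.4206  0.2107] [29.4 21.5 10.8]
((589.5938110351562, -390.1291198730469), (52.626670837402344, 63.648311614990234), 13.73925495147705)
((586.7869873046875, -389.60687255859375), (45.70649337768555, 61.37012481689453), 12.754923820495605)
((586.5925903320312, -389.4706115722656), (45.07508850097656, 60.75471115112305), 12.668242454528809)
((586.5633544921875, -389.3945617675781), (44.163944244384766, 60.036468505859375), 12.680999755859375)
```

View pics/g6.png

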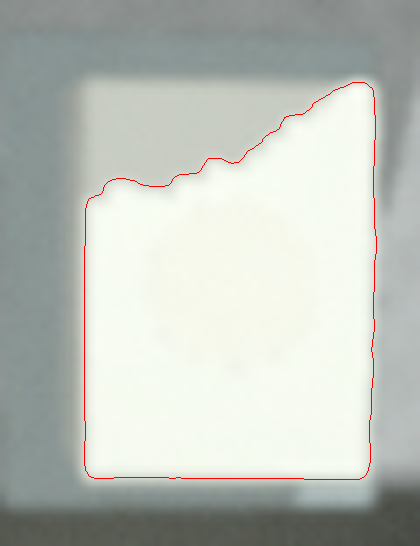

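Emit:
step_arm:
  rows:
    - [[-0.2, 0.1, -0.3], [14, 15, 4], 40]
    - [[-0.1, 0.1, -0.2], [16, 16, 10], 40]
    - [[0, 0, 0], [12, 12, 15], 40]
    - [[0, 0, 0], [4, 4, 20], 40]
    - [[0, 0, 0], [0, 0, 15], 40]
    - [[0, 0, 0], [0, 0, 0], 40]

```text
time: 18.78
position: [0.5867, -0.3823, 0.1611]
tool_rot: [1.945, 2.46, 0.002]
ft_force: [-0.5, -0.3, -1.4]
grip_width: 0.498
```

```bash
python3 -c "
from h import *
go([.5875,-.3896,.0812],102.65)"
```

```text
t 18.78 pos [ 0.5867 -0.3823  0.1611] toolx yaw 103.32 grip 43.4 F [-0.5 -0.3 -1.4]
 turn [0.28 0.21 0.67] shift [-7.  -1.3 80. ] q1,q7 [ 0.9   0.51 -0.51  1.39  0.25  1.3   0.61]
```

Emit:
step_arm:
  rows:
    - [[0.2, 0.1, 0.5], [-6, -1, 5], 40]
    - [[0, 0, 0], [-1, 0, 15], 40]
    - [[0, 0, 0], [0, 0, 18], 40]
    - [[0, 0, 0], [0, 0, 14], 40]
    - [[0, 0, 0], [0, 0, 4], 40]
    - [[0, 0, 0], [0, 0, 0], 40]

```text
time: 19.28
position: [0.5906, -0.3864, 0.1065]
tool_rot: [1.949, 2.453, 0.002]
ft_force: [0.7, -0.2, 0.2]
grip_width: 0.502
```

```bash
python3 -c "
from h import *
go([.5875,-.3896,.0812],102.65)"
```

```text
t 19.28 pos [ 0.5906 -0.3864  0.1065] toolx yaw 103.06 grip 43.7 F [ 0.7 -0.2  0.2]
 turn [0.35 0.34 0.41] shift [-2.3 -3.9 25.3] q1,q7 [ 0.89  0.56 -0.49  1.43  0.27  1.21  0.6 ]
```

Emit:
step_arm:
  rows:
    - [[0.3, 0.3, 0.4], [-2, -3, 8], 40]
    - [[0, 0, 0], [-1, -1, 8], 40]
    - [[0, 0, 0], [0, 0, 2], 40]
    - [[0, 0, 0], [0, 0, 0], 40]

```text
time: 19.62
position: [0.5872, -0.3922, 0.088]
tool_rot: [1.965, 2.448, -0.0]
ft_force: [-1.3, 0.7, -0.3]
grip_width: 0.504
```

```bash
python3 -c "
from h import *
go([.5875,-.3896,.0812],102.65)"
```

```text
t 19.62 pos [ 0.5872 -0.3922  0.088 ] toolx yaw 102.50 grip 43.8 F [-1.3  0.7 -0.3]
 turn [ 0.07  0.1  -0.15] shift [2.5 0.8 6.8] q1,q7 [ 0.89  0.58 -0.48  1.44  0.28  1.19  0.59]
```

Emit:
step_arm:
  rows:
    - [[0, 0, -0.1], [2.5, 0.5, 1], 40]
    - [[0, 0, 0], [0, 0, 2], 40]
    - [[0, 0, 0], [0, 0, 1], 40]
    - [[0, 0, 0], [0, 0, 0], 40]

```text
time: 19.95
position: [0.5877, -0.3899, 0.0846]
tool_rot: [1.962, 2.449, 0.0]
ft_force: [-0.5, 0.2, 0.1]
grip_width: 0.499
```

```bash
python3 -c "
from h import *
go([.5875,-.3896,.0812],102.65)"
```

```text
t 19.95 pos [ 0.5877 -0.3899  0.0846] toolx yaw 102.59 grip 43.4 F [-0.5  0.2  0.1]
 turn [ 0.14  0.16 -0.06] shift [ 0.4 -0.1  3.4] q1,q7 [ 0.89  0.58 -0.48  1.45  0.28  1.18  0.59]
```

Emit:
step_arm:
  rows:
    - [[0.1, 0.1, 0], [0.4, 0, 2], 40]
    - [[0, 0, 0], [0, 0, 1], 40]
    - [[0, 0, 0], [0, 0, 0], 40]

```text
time: 20.2
position: [0.5881, -0.3895, 0.0822]
tool_rot: [1.963, 2.45, 0.0]
ft_force: [0.0, 0.3, -0.5]
grip_width: 0.499
```

```bash
python3 -c "
from h import *
go([.5875,-.3896,.0812],102.65)"
```

```text
t 20.20 pos [ 0.5881 -0.3895  0.0822] toolx yaw 102.61 grip 43.4 F [ 0.   0.3 -0.5]
 turn [ 0.09  0.11 -0.04] shift [ 0.  -0.7  1. ] q1,q7 [ 0.89  0.58 -0.48  1.45  0.28  1.18  0.59]
```

Emit:
step_arm:
  rows:
    - [[0, 0, 0], [0, -1, 0], 40]
    - [[0, 0, 0], [0, 0, 1.2], 40]
    - [[0, 0, 0], [0, 0, 0.6], 40]

```text
time: 20.45
position: [0.5873, -0.3897, 0.0814]
tool_rot: [1.962, 2.45, -0.0]
ft_force: [-2.4, 1.0, 4.8]
grip_width: 0.503
```

```bash
python3 -c "
from h import *
go([.5875,-.3896,.0812],102.65)"
```

```text
t 20.45 pos [ 0.5873 -0.3897  0.0814] toolx yaw 102.62 grip 43.7 F [-2.4  1.   4.8]
 turn [ 0.1   0.13 -0.03] shift [0.  0.2 0.2] q1,q7 [ 0.89  0.58 -0.48  1.45  0.28  1.18  0.59]
```

Emit:
step_arm:
  rows:
    - [[0, 0, 0], [0, 0, -0.3], 48]
    - [[0, 0, 0], [0, 0, 0], 56]
    - [[0, 0, 0], [0, 0, 0], 60]
    - [[0, 0, 0], [0, 0, -8], 60]
    - [[0, 0, 0], [0, 0, -20], 60]
    - [[0, 0, 0], [0, 0, -30], 60]
    - [[0, 0, 0], [0, 0, -35], 60]
    - [[0, 0, 0], [0, 0, -25], 60]
    - [[0, 0, 0], [-20, -8, -15], 30]
    - [[0, 0, 0], [-40, -16, 0], 0]
    - [[0, 0, 0], [-15, -10, 0], 0]
    - [[0, 0, 0], [0, 0, 0], 0]

```text
time: 21.45
position: [0.5722, -0.4688, 0.2252]
tool_rot: [1.951, 2.455, 0.003]
ft_force: [0.3, 0.4, -0.1]
grip_width: 0.472
```

```bash
python3 - <<'E'
from h import *
d=grab('wrist');save(d,'w7.png');go([.545,-.46,.22],103)
E
```

```text
t 21.50 pos [ 0.5726 -0.4675  0.2249] toolx yaw 103.09 grip 37.5 F [-0.9 -0.4  0.6]
 turn [0.3  0.14 0.09] shift [ 13.6 -25.2   4.7] q1,q7 [ 0.95  0.56 -0.48  1.18  0.25  1.45  0.74]
```

View pics/w7.png

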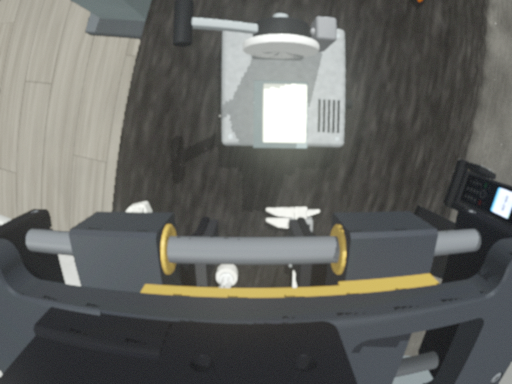

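```bash
python3 - <<'E'
from h import *
d=dict(np.load('last_wrist.npz'))
for t in (215,225,240): print(t,blob(d,(248,322,72,152),t,.080,'g7.png',s=7)[1])
# dial features: bar ends
f=d['frame'];cv2.imwrite('pics/b7.png',cv2.resize(f[0:70,160:345,::-1],None,fx=4,fy=4,interpolation=cv2.INTER_CUBIC))
E
```

```text
215 ((586.8239135742188, -389.56793212890625), (46.471988677978516, 62.138431549072266), 13.14795970916748)
225 ((586.4262084960938, -389.36077880859375), (45.219322204589844, 61.22856140136719), 13.1245698928833)
240 ((586.3078002929688, -389.111572265625), (44.28550720214844, 60.10405731201172), 12.341591835021973)
```

View pics/g7.png

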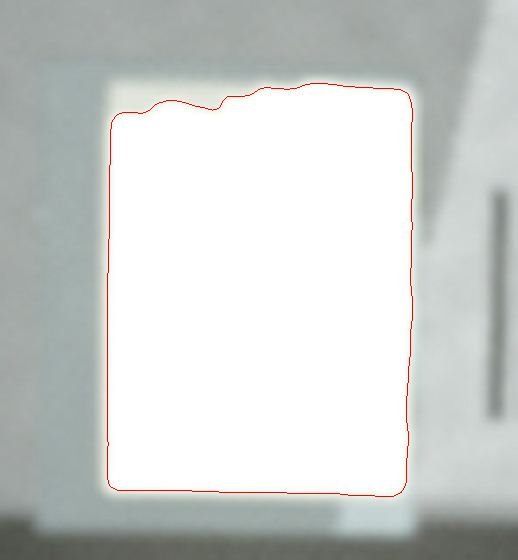

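View pics/b7.png

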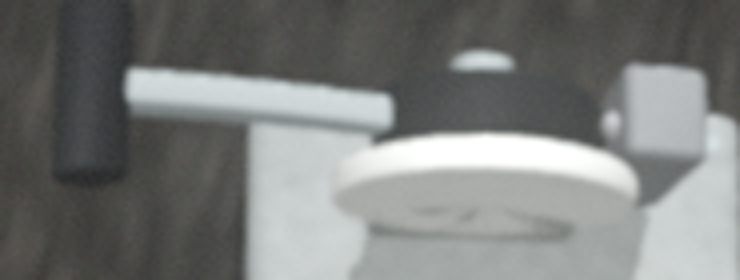

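```bash
python3 - <<'E'
from h import *
plan([.41,-.345,.25],13,13)
E
```

```text
t 21.50 pos [ 0.5726 -0.4675  0.2249] toolx yaw 103.09 grip 37.5 F [-0.9 -0.4  0.6]
 turn [ 0.34 -0.13 90.09] shift [ 156.1 -130.5  -26.2] q1,q7 [ 0.95  0.56 -0.48  1.18  0.25  1.45  0.74]
[0, 0, np.float64(6.9)] [12, -10, -2]
[0, 0, np.float64(6.9)] [11, -11, -2]
[0, 0, np.float64(6.9)] [9, -13, -2]
[0, 0, np.float64(6.9)] [8, -14, -2]
[0, 0, np.float64(6.9)] [6, -14, -2]
[0, 0, np.float64(6.9)] [4, -15, -2]
[0, 0, np.float64(6.9)] [2, -15, -2]
[0, 0, np.float64(6.9)] [0, -16, -2]
[0, 0, np.float64(6.9)] [-1, -16, -2]
[0, 0, np.float64(6.9)] [-3, -15, -2]
[0, 0, np.float64(6.9)] [-5, -15, -2]
[0, 0, np.float64(6.9)] [-7, -14, -2]
[0, 0, np.float64(6.9)] [-9, -13, -2]
```

Emit:
step_arm:
  rows:
    - [[0, 0, 7], [8, -14, -3], 0]
    - [[0, 0, 7], [7, -15, -3], 0]
    - [[0, 0, 7], [6, -15, -3], 0]
    - [[0, 0, 7], [5, -15, -2], 0]
    - [[0, 0, 7], [4, -15, -2], 0]
    - [[0, 0, 7], [3, -15, -2], 0]
    - [[0, 0, 7], [2, -15, -2], 0]
    - [[0, 0, 7], [0, -16, -2], 0]
    - [[0, 0, 7], [-1, -16, -2], 0]
    - [[0, 0, 7], [-3, -15, -2], 0]
    - [[0, 0, 7], [-5, -15, -2], 0]
    - [[0, 0, 6], [-7, -14, -2], 0]

```text
time: 22.5
position: [0.415, -0.3374, 0.2454]
tool_rot: [-3.08, -0.5, -0.01]
ft_force: [1.8, 0.2, 0.8]
grip_width: 0.005
```

```bash
python3 - <<'E'
from h import *
plan([.41,-.345,.25],13,3)
E
```

```text
t 22.50 pos [ 0.415  -0.3374  0.2454] toolx yaw 18.43 grip 0.5 F [1.8 0.2 0.8]
 turn [-1.15 -0.51  5.43] shift [-7.1  5.5 -4.8] q1,q7 [ 0.96  0.09 -0.33  1.7   0.01  1.37 -0.62]
[0, 0, np.float64(1.8)] [-2, 2, -2]
[0, 0, np.float64(1.8)] [-2, 2, -2]
[0, 0, np.float64(1.8)] [-2, 2, -2]
```

Emit:
step_arm:
  rows:
    - [[-0.5, -0.2, 3], [-4, 3, -1], 0]
    - [[-0.3, -0.2, 2], [-3, 2, 0], 0]
    - [[0, 0, 0], [0, 0, 0], 0]
    - [[0, 0, 0], [0, 0, 0], 0]

```text
time: 22.83
position: [0.4096, -0.3334, 0.2462]
tool_rot: [-3.111, -0.369, 0.001]
ft_force: [-0.2, -0.1, 0.2]
grip_width: 0.006
```

```bash
python3 - <<'E'
from h import *
d=grab('wrist');save(d,'w8.png');go([.41,-.345,.25],13)
E
```

```text
t 22.88 pos [ 0.4098 -0.3332  0.2462] toolx yaw 13.56 grip 0.3 F [0.5 1.1 0.3]
 turn [-0.52 -0.02  0.56] shift [-2.5 11.5 -3.9] q1,q7 [ 0.95  0.08 -0.33  1.71  0.02  1.36 -0.72]
```

View pics/w8.png

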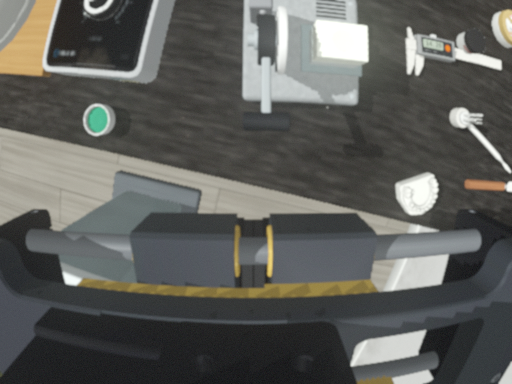

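The bar is centred at about (266,121), the arm is at (265,85), and the stacked plates are at (340,42).

```bash
python3 - <<'E'
from h import *
d=dict(np.load('last_wrist.npz'))
f=d['frame'][90:145,230:305];s=8
F=cv2.resize(f,None,fx=s,fy=s,interpolation=cv2.INTER_CUBIC)
F=np.clip(F.astype(int)*2.5,0,255).astype(np.uint8)
cv2.imwrite('pics/b8.png',F[:,:,::-1])
E
```

```text
(no output)
```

View pics/b8.png

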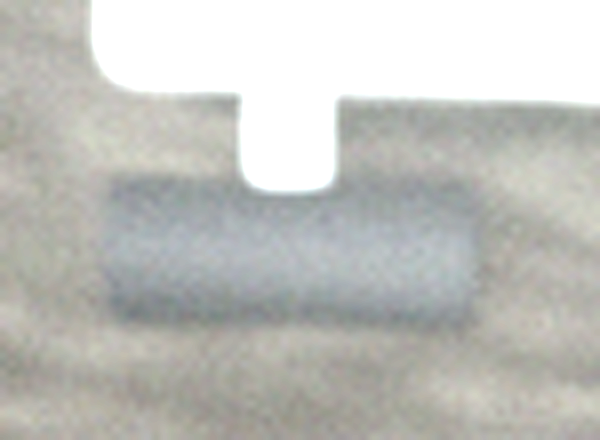

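```bash
python3 - <<'E'
from h import *
d=dict(np.load('last_wrist.npz'))
f=lambda x,y:[230+(x+.5)/8-.5,90+(y+.5)/8-.5]
q=fray(d,[f(291,250),f(107,250),f(474,250),f(291,180),f(291,322)],.1158)
print(q.round(4),np.linalg.norm(q[1]-q[2]),np.linalg.norm(q[3]-q[4]))
a=np.radians(12.8);X=np.array([np.cos(a),np.sin(a)]);Y=np.array([-np.sin(a),np.cos(a)])
b=q[0][:2];st=np.array([.587,-.3895])
v=b-st;print('bar in stage frame',v@X,v@Y)
ax=b+X*.1*np.cos(.42);print('axis',ax, 'axis rel stage',(ax-st)@X,(ax-st)@Y)
for t in (.0,.26,.42,.52,.78,.84,.87,.97): print(t,(ax-X*.1*np.cos(.42-t)).round(4), 'top z',round(.075+.1*np.sin(.42-t)+.009,4))
go(list(b)+[.15],12.8)
E
```

```text
[[ 0.4743 -0.3282  0.1158]
 [ 0.4691 -0.3068  0.1158]
 [ 0.4797 -0.3494  0.1158]
 [ 0.4825 -0.3262  0.1158]
 [ 0.4658 -0.3302  0.1158]] 0.04386108165357727 0.017094846784739357
bar in stage frame -0.096340680090689 0.08478326114442476
axis [ 0.56330965 -0.30793844] axis rel stage -0.005031786059458116 0.08478326114442478
0.0 [ 0.4743 -0.3282] top z 0.1248
0.26 [ 0.467  -0.3298] top z 0.0999
0.42 [ 0.4658 -0.3301] top z 0.084
0.52 [ 0.4663 -0.33  ] top z 0.074
0.78 [ 0.472  -0.3287] top z 0.0488
0.84 [ 0.4743 -0.3282] top z 0.0432
0.87 [ 0.4755 -0.3279] top z 0.0405
0.97 [ 0.4802 -0.3268] top z 0.0317
t 22.88 pos [ 0.4098 -0.3332  0.2462] toolx yaw 13.56 grip 0.3 F [0.5 1.1 0.3]
 turn [-0.52 -0.02  0.76] shift [63.8 11.1 96.1] q1,q7 [ 0.95  0.08 -0.33  1.71  0.02  1.36 -0.72]
```

Emit:
step_arm:
  rows:
    - [[-0.2, 0, 0.3], [12, 0, 10], 0]
    - [[-0.2, 0, 0.3], [16, 1, 15], 0]
    - [[0, 0, 0.1], [16, 3, 20], 0]
    - [[0, 0, 0], [10, 4, 20], 0]
    - [[0, 0, 0], [4, 2, 15], 0]
    - [[0, 0, 0], [0, 0, 0], 0]
    - [[0, 0, 0], [0, 0, 0], 0]
  grip_force: 20

```text
time: 23.47
position: [0.4742, -0.3248, 0.1631]
tool_rot: [-3.116, -0.367, -0.005]
ft_force: [0.2, 0.4, 0.5]
grip_width: 0.007
```

```bash
python3 - <<'E'
from h import *
go([.470,-.329,.145],12.8)
E
```

```text
t 23.47 pos [ 0.4742 -0.3248  0.1631] toolx yaw 13.42 grip 0.6 F [0.2 0.4 0.5]
 turn [-0.23 -0.19  0.62] shift [-5.1  3.1 18.1] q1,q7 [ 0.88  0.23 -0.36  1.72  0.08  1.21 -0.84]
```

Emit:
step_arm:
  rows:
    - [[-0.1, -0.1, 0.5], [-4, 3, 10], 0]
    - [[0, 0, 0], [-1, 0, 8], 0]
    - [[0, 0, 0], [0, 0, 6], 0]
    - [[0, 0, 0], [0, 0, 6], 0]
    - [[0, 0, 0], [0, 0, 6], 0]
    - [[0, 0, 0], [0, 0, 0], 0]

```text
time: 23.97
position: [0.4678, -0.3311, 0.1284]
tool_rot: [3.121, 0.349, 0.001]
ft_force: [1.4, 2.3, 3.2]
grip_width: 0.005
```

```bash
python3 - <<'E'
from h import *
go([.470,-.329,.10],12.8)
E
```

```text
t 23.97 pos [ 0.4678 -0.3311  0.1284] toolx yaw 12.76 grip 0.4 F [1.4 2.3 3.2]
 turn [ 0.06 -0.02 -0.04] shift [ 2.6 -1.6 28.4] q1,q7 [ 0.88  0.25 -0.36  1.76  0.1   1.14 -0.85]
```

Emit:
step_arm:
  rows:
    - [[0, 0, 0], [1, -1, 7], 0]
    - [[0, 0, 0], [1, 0, 7], 0]
    - [[0, 0, 0], [0, 0, 7], 0]
    - [[0, 0, 0], [0, 0, 7], 0]
    - [[0, 0, 0], [0, 0, 6], 0]
    - [[0, 0, 0], [0, 0, 2], 0]

```text
time: 24.47
position: [0.463, -0.3339, 0.0976]
tool_rot: [3.117, 0.34, -0.015]
ft_force: [-0.8, 1.1, 3.3]
grip_width: 0.006
```

```bash
python3 - <<'E'
from h import *
go([.470,-.329,.0521],12.8)
E
```

```text
t 24.47 pos [ 0.463  -0.3339  0.0976] toolx yaw 12.45 grip 0.5 F [-0.8  1.1  3.3]
 turn [ 0.28  0.58 -0.35] shift [ 8.3 -3.5 45.4] q1,q7 [ 0.87  0.28 -0.35  1.8   0.12  1.09 -0.87]
```

Emit:
step_arm:
  rows:
    - [[0.1, 0.3, -0.2], [6, -3, 4], 0]
    - [[0.1, 0.1, -0.1], [4, -2, 6], 0]
    - [[0, 0, 0], [3, 0, 6], 0]
    - [[0, 0, 0], [3, 0, 6], 0]

```text
time: 24.8
position: [0.4736, -0.3316, 0.0787]
tool_rot: [3.113, 0.34, -0.013]
ft_force: [-6.6, 1.5, 8.3]
grip_width: 0.004
```

```bash
python3 - <<'E'
from h import *
go([.472,-.329,.0521],12.8)
E
```

```text
t 24.80 pos [ 0.4736 -0.3316  0.0787] toolx yaw 12.48 grip 0.4 F [-6.6  1.5  8.3]
 turn [ 0.51  0.55 -0.32] shift [-0.7 -3.2 26.6] q1,q7 [ 0.86  0.31 -0.35  1.8   0.14  1.05 -0.9 ]
```

Emit:
step_arm:
  rows:
    - [[0.2, 0.3, -0.2], [-2, -2, 5], 0]
    - [[0.1, 0.1, -0.1], [0, -1, 6], 0]
    - [[0, 0, 0], [1, 0, 6], 0]
    - [[0, 0, 0], [1, 0, 5], 0]

```text
time: 25.13
position: [0.4762, -0.3312, 0.0607]
tool_rot: [3.112, 0.348, 0.007]
ft_force: [-2.1, 1.7, 6.0]
grip_width: 0.007
```

```bash
python3 - <<'E'
from h import *
go([.473,-.329,.0521],12.8)
E
```

```text
t 25.13 pos [ 0.4762 -0.3312  0.0607] toolx yaw 12.76 grip 0.6 F [-2.1  1.7  6. ]
 turn [ 0.62 -0.18 -0.04] shift [-2.7 -3.   8.5] q1,q7 [ 0.86  0.33 -0.35  1.81  0.14  1.01 -0.89]
```

Emit:
step_arm:
  rows:
    - [[0.3, 0, 0], [-1, -1, 4], 0]
    - [[0.1, 0, 0], [0, -1, 4], 0]
    - [[0, 0, 0], [0, 0, 1], 0]
    - [[0, 0, 0], [0, 0, 0], 0]

```text
time: 25.47
position: [0.4778, -0.3308, 0.0555]
tool_rot: [3.114, 0.349, 0.014]
ft_force: [-3.3, 2.0, 5.9]
grip_width: 0.007
```

```bash
python3 - <<'E'
from h import *
go([.4745,-.329,.0515],12.8)
d=grab('scene');save(d,'s9.png');d=grab('top');save(d,'t9.png');d=grab('wrist');save(d,'w9.png')
E
```

```text
t 25.47 pos [ 0.4778 -0.3308  0.0555] toolx yaw 12.78 grip 0.6 F [-3.3  2.   5.9]
 turn [ 0.51 -0.44 -0.03] shift [-2.9 -2.6  4. ] q1,q7 [ 0.86  0.34 -0.35  1.82  0.14  1.   -0.89]
```

View pics/w9.png

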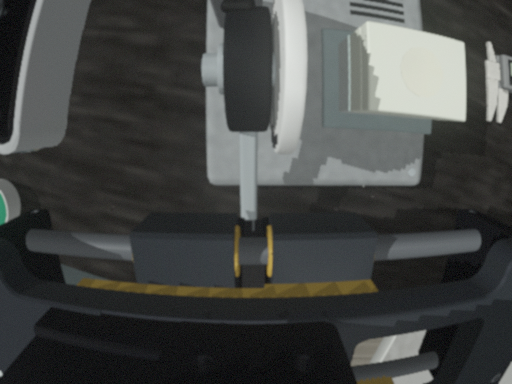

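View pics/t9.png

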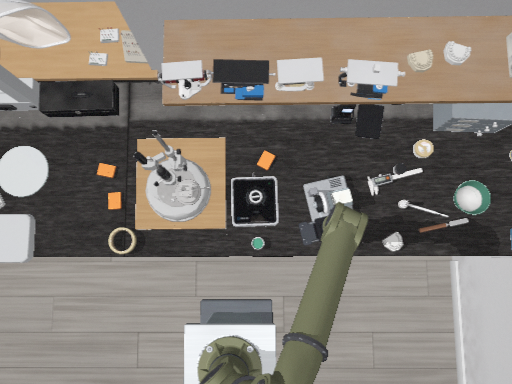

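Emit:
step_arm:
  rows:
    - [[0.3, -0.2, 0], [-1, -1, 4], 0]
    - [[0.1, -0.1, 0], [-1, -1, 4], 0]
    - [[0, 0, 0], [0, 0, 2], 0]
    - [[0, 0, 0], [0, 0, 0], 0]
    - [[0, 0, 0], [0, 0, 0], 0]

```text
time: 26.03
position: [0.479, -0.3305, 0.0519]
tool_rot: [3.115, 0.349, 0.014]
ft_force: [-3.4, 0.6, 5.4]
grip_width: 0.006
```

```bash
cat > ang.py <<'E'
from h import *
go([.4745,-.329,.0515],12.8)
d=grab('wrist');save(d,'wa.png')
K=d['K'];z=d['range_z'];P=[]
v,u=np.mgrid[0:384,0:512];e=np.stack([u-K[0,2],v-K[1,2]],-1).astype(float);r=np.hypot(e[...,0],e[...,1])+1e-9;th=r/K[0,0]
c=np.stack([np.tan(th)*e[...,0]/r*z,np.tan(th)*e[...,1]/r*z,z],-1)
W=(c-d['t'])@d['R']
a=np.radians(12.8);X=np.array([np.cos(a),np.sin(a)])
m=np.zeros(z.shape,bool);m[145:205,246:253]=1;m&=z>0
q=W[m];s=(q[:,:2]-[.5633,-.3079])@X;zz=q[:,2]
k=np.abs(zz-np.median(zz))<.05;p=np.polyfit(s[k],zz[k],1)
print('arm slope',np.arctan(p[0]),'theta',.42+np.arctan(p[0]),'axis z',p[1],'n',k.sum(),'s range',s[k].min(),s[k].max(),'res',np.std(zz[k]-np.polyval(p,s[k])))
E
python3 ang.py
```

```text
t 26.03 pos [ 0.479  -0.3305  0.0519] toolx yaw 12.79 grip 0.5 F [-3.4  0.6  5.4]
 turn [ 0.46 -0.45 -0.01] shift [-4.1 -2.5  0.4] q1,q7 [ 0.86  0.35 -0.35  1.82  0.14  0.99 -0.9 ]
arm slope 0.4354154164349468 theta 0.8554154164349468 axis z 0.08215571157170772 n 420 s range -0.06816869959889708 -0.03419383737831201 res 0.0006094830290220279
```

Emit:
step_arm:
  rows:
    - [[0, 0, 0], [0, 0, 0], 0]
    - [[0, 0, 0], [0, 0, 0], 0]
    - [[0, 0, 0], [0, 0, 0], 0]
    - [[0, 0, 0], [0, 0, 0], 0]
    - [[0, 0, 0], [0, 0, 0], 0]
    - [[0, 0, 0], [0, 0, 0], 0]

```text
time: 26.58
position: [0.4776, -0.3308, 0.0559]
tool_rot: [3.114, 0.348, 0.009]
ft_force: [-3.5, 2.6, 6.4]
grip_width: 0.005
```

```bash
python3 ang.py; python3 - <<'E'
from h import *
d=dict(np.load('last_wrist.npz'));cv2.imwrite('pics/st.png',cv2.resize(d['frame'][0:210,190:512,::-1],None,fx=2.4,fy=2.4,interpolation=cv2.INTER_CUBIC))
E
```

```text
t 26.58 pos [ 0.4776 -0.3308  0.0559] toolx yaw 12.75 grip 0.4 F [-3.5  2.6  6.4]
 turn [ 0.5  -0.28 -0.05] shift [-2.7 -2.5  4.4] q1,q7 [ 0.86  0.34 -0.35  1.82  0.14  1.   -0.9 ]
arm slope 0.3815395395872097 theta 0.8015395395872097 axis z 0.08189697758192045 n 418 s range -0.06987926237824779 -0.03583553409365 res 0.0005959676440795091
```

View pics/st.png

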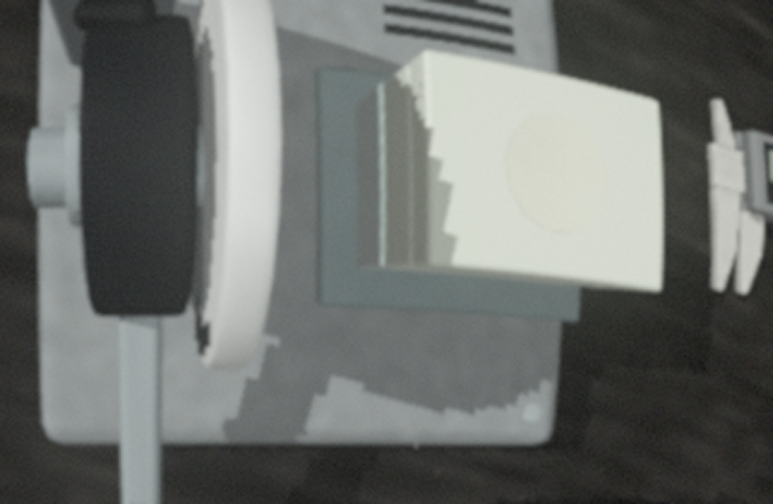

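Emit:
step_arm:
  rows:
    - [[0.2, -0.1, 0], [-1, -1, 3], 0]
    - [[0, 0, 0], [-1, -0.5, 2], 0]
    - [[0, 0, 0], [-0.5, 0, 1], 0]
    - [[0, 0, 0], [-0.5, 0, 1], 0]
    - [[0, 0, 0], [-0.5, 0, 1], 0]
    - [[0, 0, 0], [-0.5, 0, 1], 0]

```text
time: 27.13
position: [0.4777, -0.3309, 0.0554]
tool_rot: [3.112, 0.349, 0.017]
ft_force: [-1.9, 1.2, 7.3]
grip_width: 0.005
```

```bash
python3 ang.py; python3 - <<'E'
from h import *
for i in range(14):
    optics.get_image('wrist')
    if i%3==2: s=status.get_state();print(s['time'],s['position'].round(4),s['ft_force'].round(1))
E
python3 ang.py
```

```text
t 27.13 pos [ 0.4777 -0.3309  0.0554] toolx yaw 12.79 grip 0.4 F [-1.9  1.2  7.3]
 turn [ 0.66 -0.55 -0.01] shift [-2.7 -2.6  3.9] q1,q7 [ 0.86  0.34 -0.35  1.82  0.14  0.99 -0.89]
arm slope 0.3909036359458941 theta 0.8109036359458941 axis z 0.08212014074861206 n 416 s range -0.06955751197243511 -0.03585340959959016 res 0.000576119115698475
27.3333 [ 0.4777 -0.3309  0.0554] [-2.   2.7  7.1]
27.4833 [ 0.4777 -0.3308  0.0554] [-2.8  1.9  8.3]
27.6333 [ 0.4777 -0.3309  0.0554] [-3.4  1.4  7.8]
27.7833 [ 0.4777 -0.3309  0.0554] [-2.8  2.6  8.3]
t 27.88 pos [ 0.4777 -0.3309  0.0554] toolx yaw 12.79 grip 0.4 F [-3.1  2.4  8.1]
 turn [ 0.66 -0.54 -0.01] shift [-2.7 -2.6  3.9] q1,q7 [ 0.86  0.34 -0.35  1.82  0.14  0.99 -0.89]
arm slope 0.3898587207121191 theta 0.8098587207121191 axis z 0.08212046194102447 n 417 s range -0.06961508560557667 -0.03580196852608565 res 0.0006211127162894882
```

Emit:
step_arm:
  rows:
    - [[0.2, -0.1, 0], [-1, -1, 4], 0]
    - [[0, 0, 0], [-1, -0.5, 3], 0]
    - [[0, 0, 0], [-0.5, 0, 2], 0]
    - [[0, 0, 0], [-0.5, 0, 2], 0]

```text
time: 28.27
position: [0.4794, -0.3305, 0.0505]
tool_rot: [3.11, 0.35, 0.027]
ft_force: [-2.2, 2.8, 8.1]
grip_width: 0.005
```

```bash
for i in 1 2 3; do python3 ang.py; done
```

```text
t 28.27 pos [ 0.4794 -0.3305  0.0505] toolx yaw 12.85 grip 0.4 F [-2.2  2.8  8.1]
 turn [ 0.8  -0.89  0.04] shift [-4.4 -2.6 -1.1] q1,q7 [ 0.86  0.34 -0.35  1.83  0.14  0.98 -0.89]
arm slope 0.4498715183690364 theta 0.8698715183690364 axis z 0.08222291670620145 n 419 s range -0.06769833234633087 -0.03396493832096168 res 0.0005718998080595693
t 28.32 pos [ 0.4794 -0.3305  0.0504] toolx yaw 12.85 grip 0.5 F [-1.2  1.9  6.7]
 turn [ 0.8  -0.9   0.05] shift [-4.5 -2.5 -1.2] q1,q7 [ 0.86  0.34 -0.35  1.83  0.14  0.98 -0.89]
arm slope 0.4561879749984409 theta 0.8761879749984409 axis z 0.08252303939186373 n 418 s range -0.06758313448469451 -0.033916196557608386 res 0.0005677421431410665
t 28.37 pos [ 0.4794 -0.3305  0.0505] toolx yaw 12.86 grip 0.4 F [-1.8  1.8  7.5]
 turn [ 0.8  -0.89  0.05] shift [-4.4 -2.5 -1.1] q1,q7 [ 0.86  0.34 -0.35  1.83  0.14  0.98 -0.89]
arm slope 0.45502952277248815 theta 0.8750295227724881 axis z 0.0824614569399826 n 419 s range -0.06760983752881931 -0.03390581342347716 res 0.0005892908898230923
```

```bash
python3 - <<'E'
from h import *
go([.4745,-.329,.05],12.8)
print(order.close_job())
E
```

```text
t 28.42 pos [ 0.4794 -0.3305  0.0505] toolx yaw 12.85 grip 0.3 F [-2.5  2.6  6.3]
 turn [ 0.79 -0.89  0.04] shift [-4.4 -2.5  0.4] q1,q7 [ 0.86  0.34 -0.35  1.83  0.14  0.98 -0.89]
the job is handed in; nothing more can be done
None
```

The station is loaded and the job was handed in at 28.4 s, with the robot still holding the dial down at the third step.

- **Plates:** I set the thick plate on the stage and the thin plate on top of it, and let go of both. In the last wrist measurements the stage is at (587.0, -389.5) mm. The thick plate is at (586.7, -389.5) mm and the thin at about (586.5, -389.3) mm. All three lie within about 1° of each other in yaw.
- **Dial:** I pressed the crossbar down with the closed fingertips, and the final push was about 7 N.
    - **Angle:** The fingertip height gives 0.85 rad and the depth picture of the arm gives 0.87. They differ by about 0.025 rad, but both are past the third click at 0.78 and short of the stop at 0.97.
    - **Drift:** With zero-shift rows the bar crept up about 4 mm in 0.5 s. I pressed it down again, ending on a row with a downward shift. After such an ending the pose stayed steady for about 0.75 s with no further moves. At the final angle I watched it for only about 0.15 s, also steady.
- **Other objects:** The dish and tape look untouched in the last top view. The robot arm partly covers that area, and I did not measure the dish, tape or plaster model again. I did not read the dial's marks directly.

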